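# Rock the angle gauge on the stud to its marker and hold it

## Task

Pick up the angle gauge by its grip and stand it upright on the rounded crown of the stud block, with the middle of its foot on the crown. Then, keeping the foot resting on the crown, rock the gauge sideways until its swinging pointer settles on the marker tab at the rim of the dial, and hold it there: finish with the gauge still gripped, resting on the stud and the pointer still on the marker. Leave the solder reel, flux tin and power adaptor where they are.

Things in the scene. Friction and masses are not known exactly. Their poses are not given: they have to be found in the camera images.
- gauge: loose angle gauge, 0.37 kg, 160 mm tall, upright on the bench at first. Origin: centre of the foot's underside; z up through the grip, the dial faces -x (to the robot at yaw 0), y is left seen by the robot. Flat foot 44 (x) x 76 (y) x 10; round grey housing, diameter 100, 24 thick, centre z = 62, top z = 112; on top a black grip bar 18 (x) x 26 (y), z = 110 to 160, to be gripped at z = 138
- pointer (a joint): weighted pendulum pointer in the white dial (black needle up, bob below); swings about the gauge's x axis at z = 62, settles within 1 s with the needle straight up in the world. Value (rad): needle angle on the dial, 0 along gauge z, positive towards gauge -y (right seen from the front). Rolling the gauge by a about its own +x reads -a: leaning its top to its left (+y) reads positive
- mark (a joint): the marker: a dark steel tab 6 mm wide clipped over the dial's rim, right of the dial's top; same axis as the pointer, stiff and shielded by the housing, so it keeps its setting. Value (rad): same zero and sense as the pointer, between 0.17 and 0.40. The pointer is on the marker when both values are equal
- pointer_tip (a point): tip of the needle, 40 mm from the pointer's pivot
- mark_tip (a point): inner end of the marker tab, 40 mm from the same pivot, in the needle's plane: it meets the needle tip when the pointer is on the marker
- joist: fixed joist offcut, light timber lying flat, 60 (x) x 160 (y) x 45 mm high. Origin: centre of its underside, z up.
- stud_block: stud block fixed upright on the middle of the joist, medium-brown timber, 40 (x) x 34 (y) x 45 mm high, uneven and rigid: its top is a rounded ridge along its x axis (radius 12 mm), with a shoulder 11 mm below the ridge top on the +y side and 16 mm below on the -y side. Origin: centre of its underside, z up
- crown (a point): middle of the top of the rounded ridge of the stud block, 90 mm above the bench; x along the ridge, z up
- solder_reel: bystander: solder reel with blue flanges, diameter 52, 40 mm high; origin centre of underside
- flux_tin: bystander: small white round tin, diameter 44, 20 mm high; origin centre of underside
- ac_adaptor: bystander: black power adaptor block 108 x 48 x 29 mm; origin centre of underside
Things that resemble listed ones, but are neither listed nor needed, are in the scene too. What is shaped like the gauge but orange or purple is not meant.

How it is judged:
By the outcome, as a careful person would: the job done as asked, in the order asked, and still so for the second after the job is handed in, while the arm keeps its last pose, push and grip.
It also fails if it takes over 54 s, if anything falls off the work surface, if the arm or the gripper's body presses on something with over 40 N, if the wrist force passes 120 N, or if a joint passes its speed limit or range.

## Robot

A 7-joint arm with a two-finger parallel gripper is mounted at the origin on a cart in front of the work surface, level with it; the furniture and walls round the work are solid. World frame = base frame: x ahead of the robot, y to its left, z up, the work surface at z = 0. Lengths are in mm, angles in degrees, forces in N, time in s.
With the tool pointing down it reaches from about 425 to 825 mm from the base axis. Payload 3.6 kg.
Tool frame: the origin (TCP) lies midway between the tips of the shut fingers; the grasp point (between the pads) lies 19 mm behind it (manip.grasp_offset is the distance from the TCP to the grasp point, in mm); z points along the fingers, y is the direction in which the jaws open and shut (so a half turn about z gives the same grasp; the last joint's range is limited). The gripper opens to 93 mm and grips with 3 to 60 N. Pads are 15 mm wide; open, the fingers measure 128 mm over their backs; the gripper's body (75 mm by 188 mm) begins 65 mm behind the grasp point.
Start: joints at [63.684, 35.231, -0.722, 81.555, 0.464, 63.22, -2.315], TCP at [272.626, -590.031, 218.64] pointing down, gripper open.
Joint ranges: [-178.69, 178.69], [-17.37, 117.87], [-77.05, 75.6], [15.02, 138.74], [-78.02, 258.01], [0.78, 113.62], [-162.83, 162.83]. Speed limits (degrees/s): [159.86, 159.86, 180, 180, 180, 180, 180].

## Interface

Orientations are given as a 3x3 rotation matrix whose columns are the frame's x, y, z axes.
In Python, from cell import manip gives the robot as it stands.
- The arm moves only by the tool carry_out, never from a script. Its argument "deltas" is a list of rows, each an object of numbers: "x", "y", "z": the shift along the world's x, y, z in m; "yaw": the turn about the world's z in rad; "claw": the opening, from 0 (shut) to 1 (fully open). In form: [{"x": .., "y": .., "z": .., "yaw": .., "claw": ..}, ...]. A call has 1 to 20 rows; each row shifts and turns the pose as measured when the row begins; what a row does not reach is not made up. A row lasts 1/10 s, in which the tool goes at most 50 mm and 8.59 degrees, less where a joint would pass 70% of its speed; a pose out of reach is approached as far as the arm can. A call is refused whole if a number of a shift passes 0.05 or a number of a turn 0.15, either way. A call with a gripper value outside its range is refused whole. The fingers move at their own pace and stop on an object; "squeeze" is the grip in N (left out, the last holds). Time passes only in rows, so rows that do not move let the fingers close. It gives the time, the measured TCP pose, the force and the opening at its end, in the units of the state.
- manip.read_state(): the state, without advancing time (a new reading comes with each control period).
- manip.snapshot(name): name is "side" or "top" or "wrist"; returns the picture (400x640x3 uint8, red, green, blue); there is no depth.
- manip.camera_params(name): a dict with "fx", "fy", "cx", "cy" (pixels), "view" (4x4, takes a point from world to camera coordinates). Camera axes: x right, y down, z forward; pixel columns grow to the right and rows downward; lengths in mm; the calibration is good to about 2 mm. A picture is of the moment at which its call begins: read the wrist's pose just before it. camera_params takes no time and is no camera call; for the wrist camera it gives the pose at the moment of the call.
- manip.finish_job(): hands the job in, once; it reports no verdict.
Trained networks look in the newest picture that a camera, given by its name, has taken for a name from the list of things; names that differ only in an ending like _2 or _b are one class to them, and where a whole thing is asked for, a point or a joint stands for the part that bears it (a point fixed in the world has none). Each returns a list of dicts, best first, with "confidence" (0 to 1); they miss things now and then, are a little off and sometimes report something else, mostly with a low value. They report only what shows in the picture. A call takes as long as a camera call. They do not tell look-alikes from the thing itself.
- manip.look_for(camera, thing): "rect" ([centre column, centre row, width, height] in pixels, round what is visible of it).
- manip.cut_out(camera, thing): "mask" (400x640 bool, what is visible of it) and "rect" ([centre column, centre row, width, height] in pixels, round what is visible of it).
The state is a dict: "t": time; "qpos": joint angles; "qvel": joint speeds; "joint_torque": joint torques, N m; "position": TCP position; "tcp_rot": TCP orientation; "wrist_force": force on the tool from outside, world axes, zero at the start; "ft_torque": the same for the moment, N m; "opening": opening from 0.0 (shut) to 1.0 (fully open).
Only numpy, scipy, OpenCV 4.12 (cv2) and the standard library are available. Lean on these libraries where they do the work, as an engineer would, in place of code of your own. Each camera call takes 0.05 s, during which the arm holds its last target.

## Working session

There is one attempt and no reset: what is moved stays moved. The work goes in short steps, Python scripts to look and compute and a tool call to move; the robot and the scene stay as the last step left them, time stands still between calls to the robot, and variables do not carry over. Pictures are saved under pics/ and viewed, and the job is handed in when it is done.

Besides the shell and the picture viewer there is one more tool, called after "Request:" by a JSON object that holds its "api" and its "payload", one argument or row to a line. carry_out: Moves the arm, as the interface text tells. Its arguments: {"type":"object","properties":{"deltas":{"type":"array","items":{"type":"object","properties":{"x":{"type":"number"},"y":{"type":"number"},"z":{"type":"number"},"yaw":{"type":"number"},"claw":{"type":"number"}}}},"squeeze":{"type":"number"}},"required":["deltas"]}

```bash
ls; mkdir -p pics
python3 - <<'E'
from cell import manip
import cv2
s=manip.read_state(); print(s['t'],s['position'],s['tcp_rot'],s['opening'])
for n in ['side','top','wrist']:
    im=manip.snapshot(n); cv2.imwrite(f'pics/{n}0.png',im[:,:,::-1])
    for th in ['gauge','mark','stud_block','joist','solder_reel','flux_tin','ac_adaptor']:
        if n=='wrist': continue
        try: print(n,th,[( [round(float(v)) for v in r['rect']],round(float(r['confidence']),2)) for r in manip.look_for(n,th)[:4]])
        except Exception as e: print(n,th,e)
    p=manip.camera_params(n); print(n,p)
print(manip.read_state()['t'])
E
```

```text
pics
0.0 [ 272.29689114 -589.36403339  217.49920985] [[ 9.07767727e-01  4.19471757e-01 -1.09516805e-03]
 [ 4.19473183e-01 -9.07764949e-01  2.24630531e-03]
 [-5.18935316e-05 -2.49851710e-03 -9.99996877e-01]] 0.9990430077471496
side gauge [([261, 207, 29, 67], 0.97), ([292, 172, 23, 66], 0.83), ([240, 165, 23, 65], 0.76), ([374, 221, 22, 25], 0.71)]
side mark []
side stud_block [([352, 277, 28, 35], 0.81)]
side joist [([352, 294, 69, 79], 0.7), ([376, 223, 22, 28], 0.28)]
side solder_reel [([375, 222, 24, 28], 0.71), ([292, 174, 21, 62], 0.24)]
side flux_tin [([345, 210, 17, 20], 0.68), ([374, 222, 23, 29], 0.68)]
side ac_adaptor [([419, 245, 59, 28], 0.83)]
side {'fx': 380.79674391708426, 'fy': 380.79674391708426, 'cx': 321.67758048431585, 'cy': 192.7386183813344, 'view': array([[ 8.77724531e-01, -4.79165422e-01,  3.82042132e-04,
        -4.02135194e+02],
       [-2.82578844e-01, -5.18265197e-01, -8.07186708e-01,
         2.76816339e+02],
       [ 3.86973959e-01,  7.08379618e-01, -5.90296088e-01,
         6.34139391e+02],
       [ 0.00000000e+00,  0.00000000e+00,  0.00000000e+00,
    
[... 563 characters left out ...]
01,  2.24210664e-02, -2.14070565e-01,
         5.29453408e+02],
       [ 2.14067969e-01, -2.54398783e-03, -9.76815455e-01,
         8.36163522e+02],
       [ 0.00000000e+00,  0.00000000e+00,  0.00000000e+00,
         1.00000000e+00]])}
wrist {'fx': 312.20089347555717, 'fy': 312.20089347555717, 'cx': 315.5345761352879, 'cy': 203.87381298544415, 'view': array([[ 4.19166806e-01, -9.07909221e-01,  1.89563403e-04,
        -6.49312385e+02],
       [-8.73819708e-01, -4.03371543e-01,  2.71533637e-01,
        -3.14248608e+01],
       [-2.46451428e-01, -1.13983532e-01, -9.62428931e-01,
         3.90264152e+02],
       [ 0.00000000e+00,  0.00000000e+00,  0.00000000e+00,
         1.00000000e+00]])}
0.85
```

View pics/side0.png

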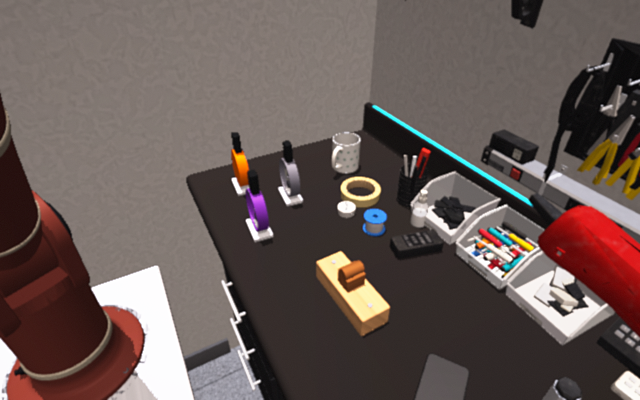

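View pics/top0.png

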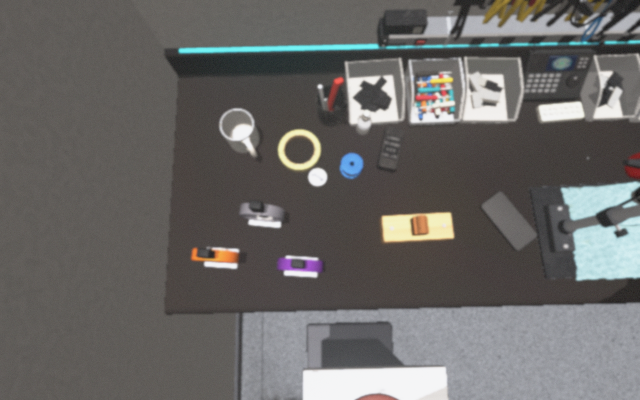

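View pics/wrist0.png

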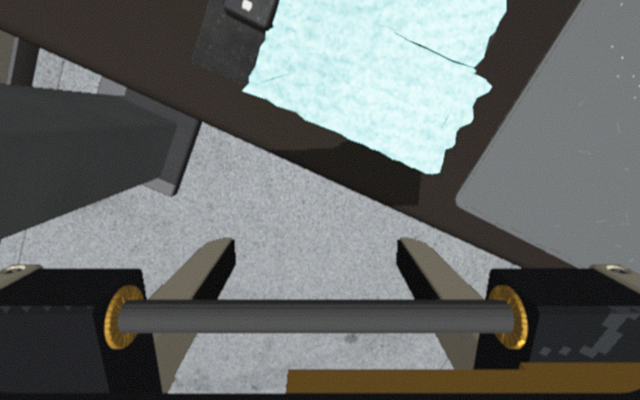

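Run:
```python
import cv2
a=cv2.imread('pics/side0.png')[120:260,200:300]; b=cv2.imread('pics/top0.png')[170:300,180:340]
cv2.imwrite('pics/c1.png',cv2.resize(a,None,fx=4,fy=4,interpolation=2)); cv2.imwrite('pics/c2.png',cv2.resize(b,None,fx=4,fy=4,interpolation=2))
```

```text
(no output)
```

View pics/c1.png

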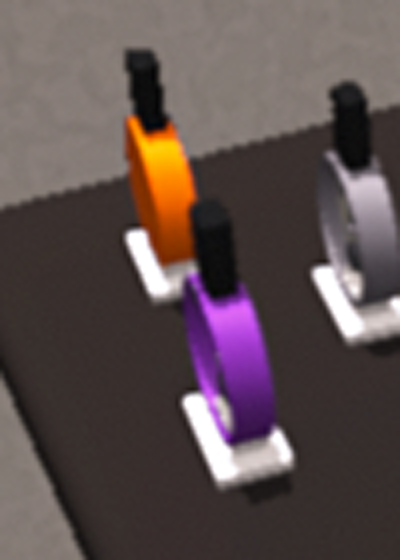

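View pics/c2.png

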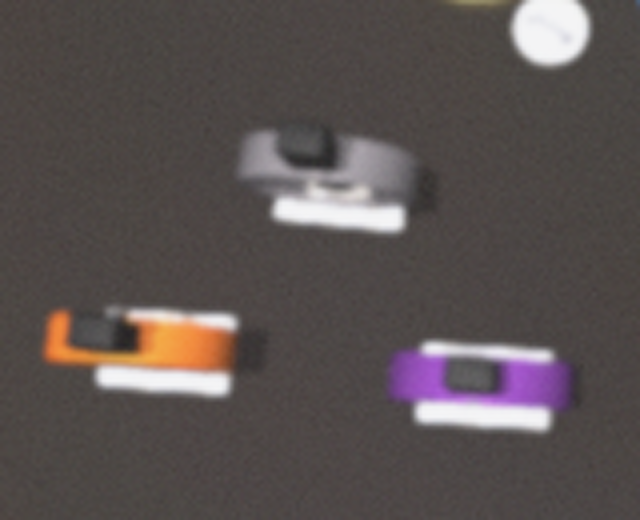

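Top-view candidates: orange (215,258), purple (299,267), grey (261,212). The grey one matches the description; the crops confirm a grey housing, white foot and black grip. Next I'll localise it.

```bash
cat > h.py <<'E'
import numpy as np, cv2
from cell import manip
from scipy.optimize import least_squares
def P(p,X):
    X=np.atleast_2d(X); c=X@p['view'][:3,:3].T+p['view'][:3,3]
    return np.c_[p['fx']*c[:,0]/c[:,2]+p['cx'],p['fy']*c[:,1]/c[:,2]+p['cy']]
def ray(p,uv):
    R=p['view'][:3,:3];t=p['view'][:3,3]
    return -R.T@t, R.T@np.array([(uv[0]-p['cx'])/p['fx'],(uv[1]-p['cy'])/p['fy'],1])
def plane(p,uv,z):
    o,d=ray(p,uv); return o+d*(z-o[2])/d[2]
def tri(ps,uvs):
    A=np.zeros((3,3));b=np.zeros(3)
    for p,uv in zip(ps,uvs):
        o,d=ray(p,uv);d=d/np.linalg.norm(d);M=np.eye(3)-np.outer(d,d);A+=M;b+=M@o
    return np.linalg.solve(A,b)
def box(x0,x1,y0,y1,z0,z1): return np.array([[x,y,z] for x in(x0,x1) for y in(y0,y1) for z in(z0,z1)],float)
th=np.linspace(0,2*np.pi,60)
GA=np.r_[box(-22,22,-38,38,0,10),box(-9,9,-13,13,110,160),*[np.c_[np.full(60,x),50*np.sin(th),62+50*np.cos(th)] for x in(-12,12)]]
STU=np.r_[box(-20,20,-17,17,45,74)]
a=np.linspace(-1,1,15)
STU=np.r_[[[x,-17,74] for x in(-20,20)],[[x,17,79] for x in(-20,20)],box(-20,20,-17,17,45,46),*[np.c_[np.full(15,x),12*np.sin(a),78+12*np.cos(a)] for x in(-20,20)]]
JO=box(-30,30,-80,80,0,45)
def pose(X,x,y,yaw):
    c,s=np.cos(yaw),np.sin(yaw);return X@np.array([[c,s,0],[-s,c,0],[0,0,1]])+[x,y,0]
def hullmask(p,parts,x,y,yaw,up=1):
    m=np.zeros((400,640),np.uint8)
    for X in parts:
        u=P(p,pose(X,x,y,yaw)); h=cv2.convexHull((u*16).round().astype(np.int32)); cv2.fillConvexPoly(m,h,1,shift=4)
    return m
def box4(m):
    r,c=np.nonzero(m);return c.min(),c.max(),r.min(),r.max()
GP=[GA[:8],GA[8:16],GA[16:]]
E
python3 - <<'E'
from h import *
for n in['side','top','wrist']:
    p=manip.camera_params(n);o,d=ray(p,(p['cx'],p['cy']));print(n,o,d)
from scipy.optimize import minimize
ps={};mg={};ms={};mj={}
for n in['side','top']:
    manip.snapshot(n);ps[n]=manip.camera_params(n)
    tgt={'side':(292,172),'top':(261,212)}[n]
    r=[q for q in manip.cut_out(n,'gauge') if abs(q['rect'][0]-tgt[0])<12 and abs(q['rect'][1]-tgt[1])<12];print(n,[ (q['rect'],q['mask'].sum()) for q in r])
    if r: mg[n]=r[0]['mask']
    for th_,D in(('stud_block',ms),('joist',mj)):
        r=manip.cut_out(n,th_);print(n,th_,[(q['rect'],q['confidence'],q['mask'].sum()) for q in r][:3])
        if r:D[n]=r[0]['mask']
np.savez('m.npz',**{'g'+k:v for k,v in mg.items()},**{'s'+k:v for k,v in ms.items()},**{'j'+k:v for k,v in mj.items()})
def fit(M,parts,x0):
    def f(v):
        return sum(1-(hullmask(ps[n],parts,*v).astype(bool)&M[n]).sum()/(hullmask(ps[n],parts,*v).astype(bool)|M[n]).sum() for n in M)
    best=None
    for y0 in(-.2,0,.2):
        s=minimize(f,[x0[0],x0[1],y0],method='Nelder-Mead',options=dict(initial_simplex=np.array([[x0[0],x0[1],y0],[x0[0]+15,x0[1],y0],[x0[0],x0[1]+15,y0],[x0[0],x0[1],y0+.15]])))
        if best is None or s.fun<best.fun:best=s
    return best.x,best.fun
g0=plane(ps['top'],(261,212),60);print(g0)
print('gauge',fit(mg,GP,g0))
c0=plane(ps['top'],(419,226),80);print(c0)
print('stud',fit(ms,[STU],c0))
print('stud top',fit({'top':ms['top']},[STU],c0)) if 'top' in ms else 0
print(manip.read_state()['t'])
E
```

```text
side [ 185.79093471 -498.43642476  597.92610365] [ 0.38697396  0.70837962 -0.59029609]
top [340.81015041 113.29935062 930.4027925 ] [ 0.21406797 -0.00254399 -0.97681545]
wrist [ 340.89169328 -557.70890944  384.25750313] [-0.24645143 -0.11398353 -0.96242893]
side [([291.4, 173.1, 23.1, 64.1], np.int64(939))]
side stud_block [([352.4, 275.4, 26.2, 32.4], 0.75, np.int64(607))]
side joist [([351.9, 291.4, 74.5, 80.8], 0.73, np.int64(3265))]
top [([259.0, 211.4, 45.3, 28.4], np.int64(895))]
top stud_block [([418.4, 225.1, 22.5, 16.1], 0.77, np.int64(329))]
top joist [([417.3, 227.1, 72.6, 30.7], 0.86, np.int64(1956))]
[499.07986145 245.58724692  60.        ]
gauge (array([ 4.97722846e+02,  2.45566138e+02, -1.57856479e-01]), np.float64(0.22445344129554656))
[ 456.26225395 -105.0022927    80.        ]
stud (array([ 4.60610913e+02, -1.08095052e+02,  2.62883657e-01]), np.float64(0.3446018907489846))
stud top (array([ 4.60850534e+02, -1.09551807e+02,  2.11068884e-01]), np.float64(0.14322916666666663))
1.25
```

Request:
{"api": "carry_out", "payload": {
  "deltas": [
    {"x": 0.005,"y": 0.05,"yaw": 0.14,"claw": 1},
    {"x": 0.005,"y": 0.05,"yaw": 0.14},
    {"x": 0.01,"y": 0.05,"yaw": 0.14},
    {"x": 0.015,"y": 0.045,"yaw": 0.14},
    {"x": 0.02,"y": 0.045,"yaw": 0.14},
    {"x": 0.025,"y": 0.045,"yaw": 0.14},
    {"x": 0.025,"y": 0.045,"yaw": 0.14},
    {"x": 0.025,"y": 0.045,"yaw": 0.14},
    {"x": 0.025,"y": 0.045},
    {"x": 0.015,"y": 0.045}
  ]
}}

```text
$.deltas[0]: bad value
```

Request:
{"api": "carry_out", "payload": {
  "deltas": [
    {"x": 0.005,"y": 0.045,"z": 0,"yaw": 0.14,"claw": 1.0},
    {"x": 0.005,"y": 0.045,"z": 0,"yaw": 0.14,"claw": 1.0},
    {"x": 0.01,"y": 0.045,"z": 0,"yaw": 0.14,"claw": 1.0},
    {"x": 0.015,"y": 0.045,"z": 0,"yaw": 0.14,"claw": 1.0},
    {"x": 0.02,"y": 0.045,"z": 0,"yaw": 0.14,"claw": 1.0},
    {"x": 0.025,"y": 0.04,"z": 0,"yaw": 0.14,"claw": 1.0},
    {"x": 0.025,"y": 0.04,"z": 0,"yaw": 0.14,"claw": 1.0},
    {"x": 0.025,"y": 0.04,"z": 0,"yaw": 0.14,"claw": 1.0},
    {"x": 0.025,"y": 0.04,"z": 0,"yaw": 0,"claw": 1.0},
    {"x": 0.015,"y": 0.04,"z": 0,"yaw": 0,"claw": 1.0}
  ]
}}

```text
t: 2.25
position: [441.5, -157.8, 219.8]
tcp_rot: [[-0.011, 1.0, 0.009], [1.0, 0.012, -0.01], [-0.01, 0.009, -1.0]]
wrist_force: [0.8, 0.6, -0.7]
opening: 0.999
```

Request:
{"api": "carry_out", "payload": {
  "deltas": [
    {"x": 0.02,"y": 0.045,"z": 0,"yaw": 0,"claw": 1.0},
    {"x": 0,"y": 0,"z": 0,"yaw": 0,"claw": 1.0},
    {"x": 0,"y": 0,"z": 0,"yaw": 0,"claw": 1.0}
  ]
}}

```text
t: 2.55
position: [464.5, -104.6, 221.1]
tcp_rot: [[-0.026, 1.0, 0.014], [1.0, 0.026, -0.007], [-0.008, 0.014, -1.0]]
wrist_force: [0.5, -0.3, -0.0]
opening: 1.0
```

Run:
```python
from h import *
s=manip.read_state();print(s['t'],s['position'],s['qpos'])
p=manip.camera_params('wrist');im=manip.snapshot('wrist')
import pickle;pickle.dump(p,open('pw1.pkl','wb'));np.save('im1.npy',im);cv2.imwrite('pics/w1.png',im[:,:,::-1])
for t in('stud_block','joist'):print([(q['rect'],q['confidence']) for q in manip.look_for('wrist',t)])
```

```text
2.55 [ 464.52398646 -104.55500688  221.13949488] [ 27.44059004  20.76382468 -23.88827174 109.32620087  11.05252525
  51.22636293  -0.42208899]
[([309.1, 192.7, 38.0, 37.8], 0.81)]
[([308.2, 183.0, 59.0, 141.4], 0.64)]
```

View pics/w1.png

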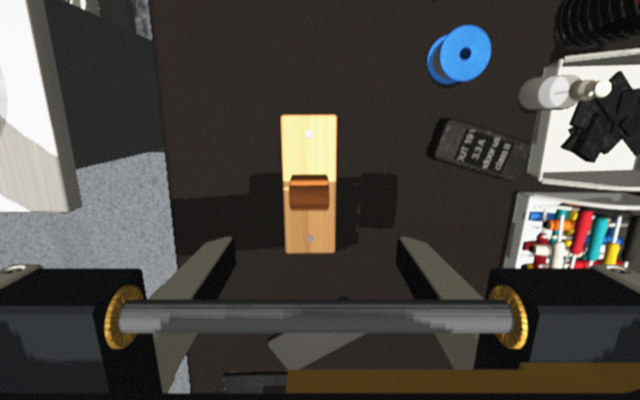

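The wrist view shows the joist (281–337, 114–254) with the stud at about (309,192). I'll fit the joist pose.

```bash
cat >> h.py <<'E'
from scipy.optimize import minimize
def iou(a,b): return (a&b).sum()/(a|b).sum()
def fitm(views,parts,x0,steps=(8,8,.08)):
    def f(v):
        return sum(1-iou(hullmask(p,parts,*v).astype(bool),m) for p,m in views)
    sx=np.array([x0]+[np.array(x0)+np.eye(3)[i]*steps[i] for i in range(3)])
    s=minimize(f,x0,method='Nelder-Mead',options=dict(initial_simplex=sx,xatol=.05,fatol=1e-5));return s.x,s.fun
E
python3 - <<'E'
from h import *
import pickle
p=pickle.load(open('pw1.pkl','rb'));im=np.load('im1.npy')
hsv=cv2.cvtColor(im,cv2.COLOR_RGB2HSV)
def seg(im,c,pad):
    hsv=cv2.cvtColor(im,cv2.COLOR_RGB2HSV)
    m=((hsv[...,0]<28)&(hsv[...,0]>3)&(hsv[...,1]>70)&(hsv[...,2]>55))
    m=cv2.morphologyEx(m.astype(np.uint8),cv2.MORPH_CLOSE,np.ones((7,7)))
    n,l,st,_=cv2.connectedComponentsWithStats(m); k=l[c[1],c[0]]; print(st[k]); return l==k
m=seg(im,(308,150),0)
r=fitm([(p,m)],[JO,STU],[460,-107,0.0]);print('wrist',r)
top=cv2.imread('pics/top0.png')[:,:,::-1].copy();pt=manip.camera_params('top');mt=seg(top,(400,232),0)
print('top',fitm([(pt,mt)],[JO,STU],[460,-107,0.0]))
sd=cv2.imread('pics/side0.png')[:,:,::-1].copy();pS=manip.camera_params('side');mS=seg(sd,(372,308),0)
print('side',fitm([(pS,mS)],[JO,STU],[460,-107,0.0]))
v=r[0];o=im.copy()
for X in(JO,STU):
    for u in P(p,pose(X,*v)): cv2.circle(o,tuple(int(round(t)) for t in u),1,(0,255,0),-1)
print('crown px',P(p,pose(np.array([[0,0,90.]]),*v)))
cv2.imwrite('pics/w1o.png',cv2.resize(o[90:270,240:380],None,fx=4,fy=3.3)[:,:,::-1])
# gauge in top & side by grey mask from nets
M=np.load('m.npz')
print('g',fitm([(pt,M['gtop']),(pS,M['gside'])],GP,[498,245,-.05]),fitm([(pt,M['gtop'])],GP,[498,245,-.05]))
E
```

```text
[     0      0    640    400 236683]
wrist (array([741.34857689, -86.45301076,  -1.07395038]), np.float64(0.9524435224579296))
[     0      0    640    400 252037]
top (array([ 6.11629630e+02, -9.80370370e+01, -5.64444444e-01]), np.float64(0.9912155754909001))
[ 315  250   76   87 3609]
side (array([ 4.60961922e+02, -1.06820639e+02,  3.20462404e-02]), np.float64(0.013781697905181911))
crown px [[596.06441837 183.52629571]]
g (array([ 4.97676584e+02,  2.45574742e+02, -1.58935626e-01]), np.float64(0.22547908232118763)) (array([ 4.98150162e+02,  2.44915394e+02, -1.68577291e-01]), np.float64(0.07929969104016477))
```

View pics/w1o.png

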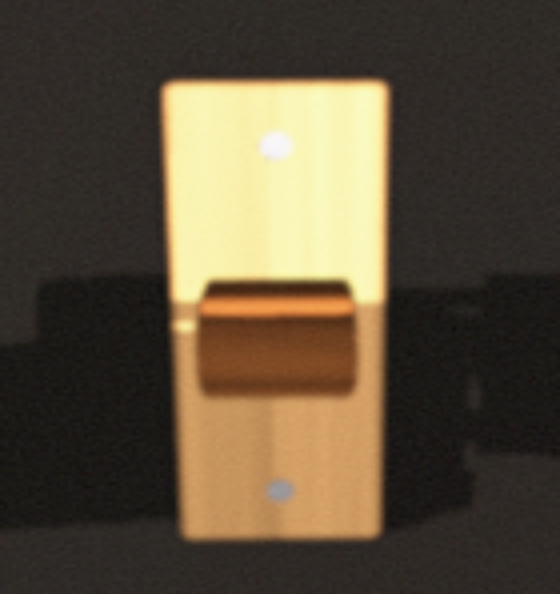

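Run:
```python
from h import *
import pickle
p=pickle.load(open('pw1.pkl','rb'));im=np.load('im1.npy')
def seg(im,c):
    m=((im[...,0].astype(int)-im[...,2]>25)).astype(np.uint8)
    m=cv2.morphologyEx(m,cv2.MORPH_CLOSE,np.ones((7,7)))
    n,l,st,_=cv2.connectedComponentsWithStats(m); k=l[c[1],c[0]]; print(st[k]); return l==k
m=seg(im,(308,150))
r=fitm([(p,m)],[JO,STU],[460,-107,0.0]);print('wrist',r)
top=cv2.imread('pics/top0.png')[:,:,::-1].copy();pt=manip.camera_params('top');mt=seg(top,(400,232))
print('top',fitm([(pt,mt)],[JO,STU],[460,-107,0.0]))
```

```text
[ 280  113   58  142 7787]
wrist (array([ 4.59830688e+02, -1.07598434e+02,  2.93324812e-02]), np.float64(0.00987812700449009))
[ 379  211   76   33 2184]
top (array([ 4.60605508e+02, -1.11272813e+02,  2.51984627e-02]), np.float64(0.029721079103795178))
```

Request:
{"api": "carry_out", "payload": {
  "deltas": [
    {"x": 0.005,"y": 0.045,"z": 0,"yaw": 0,"claw": 1.0},
    {"x": 0.005,"y": 0.045,"z": 0.01,"yaw": 0,"claw": 1.0},
    {"x": 0.005,"y": 0.045,"z": 0.01,"yaw": 0,"claw": 1.0},
    {"x": 0.005,"y": 0.045,"z": 0.01,"yaw": 0,"claw": 1.0},
    {"x": 0.005,"y": 0.045,"z": 0,"yaw": 0,"claw": 1.0},
    {"x": 0.005,"y": 0.04,"z": 0,"yaw": 0,"claw": 1.0},
    {"x": 0.005,"y": 0.02,"z": 0,"yaw": 0,"claw": 1.0},
    {"x": 0,"y": 0,"z": 0,"yaw": 0,"claw": 1.0},
    {"x": 0,"y": 0,"z": 0,"yaw": 0,"claw": 1.0}
  ]
}}

```text
t: 3.6
position: [499.6, 168.0, 251.4]
tcp_rot: [[0.02, 1.0, 0.012], [1.0, -0.02, -0.015], [-0.015, 0.012, -1.0]]
wrist_force: [0.1, 0.2, -0.5]
opening: 1.001
```

Run:
```python
from h import *
import pickle
s=manip.read_state();print(s['t'],s['position'])
p=manip.camera_params('wrist');im=manip.snapshot('wrist')
pickle.dump(p,open('pw2.pkl','wb'));np.save('im2.npy',im);cv2.imwrite('pics/w2.png',im[:,:,::-1])
r=manip.cut_out('wrist','gauge');print([(q['rect'],q['confidence']) for q in r])
np.save('m2.npy',np.array([q['mask'] for q in r]))
```

```text
3.6 [499.58527704 167.99813889 251.39753139]
[([202.2, 188.4, 74.3, 85.9], 0.95), ([308.1, 111.2, 41.5, 95.2], 0.85), ([213.3, 31.2, 69.5, 62.1], 0.6)]
```

View pics/w2.png

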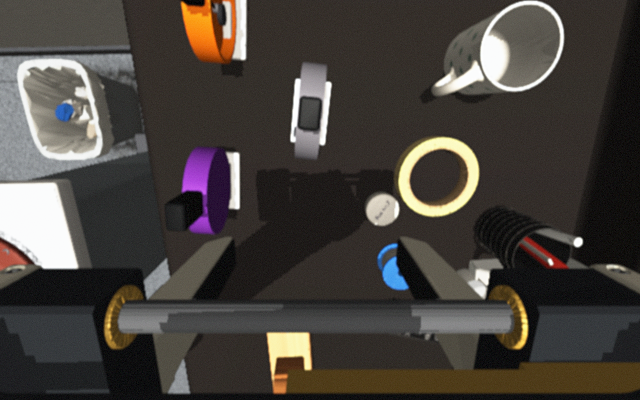

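Run:
```python
from h import *
import pickle
p=pickle.load(open('pw2.pkl','rb'));im=np.load('im2.npy');m=np.load('m2.npy')[1]
r=fitm([(p,m)],GP,[498,245,-.08]);print('wrist',r)
M=np.load('m.npz');pt=manip.camera_params('top')
for y in(-.15,-.1,-.05,0): 
  print(y,fitm([(p,m),(pt,M['gtop'])],GP,[498,245,y]))
v=r[0]
o=im.copy()
for u in P(p,pose(GA,*v)): cv2.circle(o,tuple(int(round(t)) for t in u),0,(0,255,0),-1)
cv2.imwrite('pics/w2o.png',cv2.resize(np.hstack([o[50:180,260:360],im[50:180,260:360]]),None,fx=4,fy=4)[:,:,::-1])
# foot-white pixels
```

```text
wrist (array([ 4.96494743e+02,  2.44508574e+02, -1.26888484e-01]), np.float64(0.041587901701323204))
-0.15 (array([ 4.96903341e+02,  2.44423005e+02, -1.36145762e-01]), np.float64(0.1286112681848558))
-0.1 (array([ 4.96838581e+02,  2.43865445e+02, -1.36660481e-01]), np.float64(0.1276487663280117))
-0.05 (array([ 4.96650920e+02,  2.43880812e+02, -1.30260453e-01]), np.float64(0.12926254165958395))
0 (array([ 4.96895695e+02,  2.44374878e+02, -1.29870814e-01]), np.float64(0.12955541107820245))
```

View pics/w2o.png

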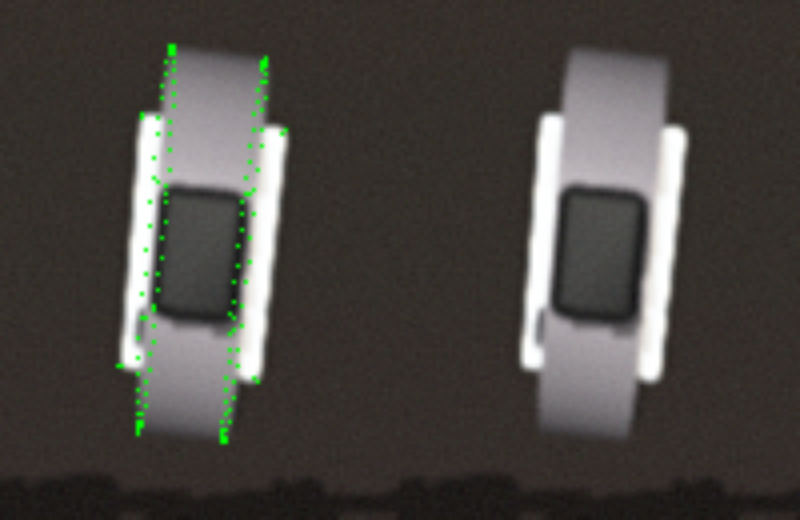

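Grey gauge is at (496.5, 244.4) with yaw −0.128, and the crown is at about (460.2, −107.5) with yaw 0.03. Moving over it and down.

Request:
{"api": "carry_out", "payload": {
  "deltas": [
    {"x": -0.002,"y": 0.04,"z": 0,"yaw": -0.05,"claw": 1.0},
    {"x": -0.001,"y": 0.025,"z": 0,"yaw": -0.05,"claw": 1.0},
    {"x": 0,"y": 0.01,"z": 0,"yaw": 0,"claw": 1.0},
    {"x": 0,"y": 0,"z": 0,"yaw": 0,"claw": 1.0},
    {"x": 0,"y": 0,"z": 0,"yaw": 0,"claw": 1.0}
  ]
}}

```text
t: 4.2
position: [499.3, 230.9, 250.9]
tcp_rot: [[0.143, 0.99, 0.009], [0.989, -0.143, -0.025], [-0.023, 0.013, -1.0]]
wrist_force: [-0.2, 0.4, 0.7]
opening: 1.002
```

Request:
{"api": "carry_out", "payload": {
  "deltas": [
    {"x": -0.003,"y": 0.013,"z": -0.03,"yaw": 0.01,"claw": 1.0},
    {"x": 0,"y": 0,"z": -0.03,"yaw": 0,"claw": 1.0},
    {"x": 0,"y": 0,"z": -0.03,"yaw": 0,"claw": 1.0},
    {"x": 0,"y": 0,"z": -0.02,"yaw": 0,"claw": 1.0},
    {"x": 0,"y": 0,"z": 0,"yaw": 0,"claw": 1.0}
  ]
}}

```text
t: 4.7
position: [500.0, 233.3, 139.3]
tcp_rot: [[0.145, 0.989, 0.015], [0.989, -0.144, -0.03], [-0.027, 0.019, -0.999]]
wrist_force: [0.9, -0.6, -0.1]
opening: 0.997
```

Request:
{"api": "carry_out", "payload": {
  "deltas": [
    {"x": -0.004,"y": 0.012,"z": -0.01,"yaw": 0.015,"claw": 1.0},
    {"x": 0,"y": 0.001,"z": -0.01,"yaw": 0,"claw": 1.0},
    {"x": 0,"y": 0,"z": 0,"yaw": 0,"claw": 1.0}
  ]
}}

```text
t: 5.0
position: [497.8, 245.4, 120.0]
tcp_rot: [[0.132, 0.991, 0.019], [0.991, -0.132, -0.029], [-0.026, 0.022, -0.999]]
wrist_force: [-0.6, 0.9, 0.3]
opening: 0.997
```

Run:
```python
from h import *
s=manip.read_state();print(s['t'],s['position'],s['tcp_rot'],s['position']-19*s['tcp_rot'][:,2])
im=manip.snapshot('wrist');cv2.imwrite('pics/w3.png',im[:,:,::-1])
```

```text
5.0 [497.77688091 245.405314   120.00411247] [[ 0.13220999  0.99104487  0.01872386]
 [ 0.99088115 -0.13164585 -0.02870397]
 [-0.02598201  0.02234807 -0.99941258]] [497.42112755 245.95068952 138.99295143]
```

View pics/w3.png

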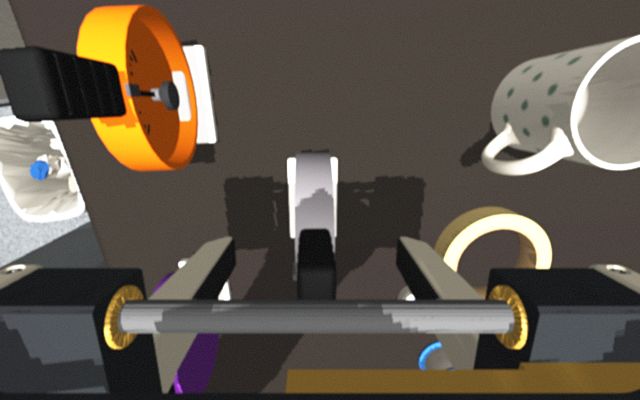

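The grip bar is centred between the fingers at (316,262). Closing.

Request:
{"api": "carry_out", "payload": {
  "deltas": [
    {"x": -0.001,"y": -0.001,"z": -0.001,"yaw": 0,"claw": 0.0},
    {"x": 0,"y": 0,"z": 0,"yaw": 0,"claw": 0.0},
    {"x": 0,"y": 0,"z": 0,"yaw": 0,"claw": 0.0},
    {"x": 0,"y": 0,"z": 0,"yaw": 0,"claw": 0.0},
    {"x": 0,"y": 0,"z": 0,"yaw": 0,"claw": 0.0},
    {"x": 0,"y": 0,"z": 0,"yaw": 0,"claw": 0.0},
    {"x": 0,"y": 0,"z": 0,"yaw": 0,"claw": 0.0}
  ],
  "squeeze": 20
}}

```text
t: 5.75
position: [498.5, 245.8, 122.2]
tcp_rot: [[0.132, 0.991, 0.025], [0.991, -0.131, -0.025], [-0.022, 0.028, -0.999]]
wrist_force: [1.1, -0.2, -0.9]
opening: 0.447
```

Request:
{"api": "carry_out", "payload": {
  "deltas": [
    {"x": 0,"y": 0,"z": -0.001,"yaw": 0,"claw": 0.0},
    {"x": 0,"y": 0,"z": 0,"yaw": 0,"claw": 0.0},
    {"x": 0,"y": 0,"z": 0,"yaw": 0,"claw": 0.0},
    {"x": 0,"y": 0,"z": 0,"yaw": 0,"claw": 0.0},
    {"x": 0,"y": 0,"z": 0,"yaw": 0,"claw": 0.0},
    {"x": 0,"y": 0,"z": 0,"yaw": 0,"claw": 0.0}
  ],
  "squeeze": 20
}}

```text
t: 6.35
position: [496.0, 246.2, 121.1]
tcp_rot: [[0.131, 0.991, 0.02], [0.991, -0.13, -0.026], [-0.023, 0.023, -0.999]]
wrist_force: [-0.7, 0.6, 1.8]
opening: 0.19
```

Request:
{"api": "carry_out", "payload": {
  "deltas": [
    {"x": 0,"y": 0,"z": 0,"yaw": 0,"claw": 0.0},
    {"x": 0,"y": 0,"z": 0.01,"yaw": 0,"claw": 0.0},
    {"x": 0,"y": 0,"z": 0.02,"yaw": 0,"claw": 0.0},
    {"x": 0,"y": 0,"z": 0.03,"yaw": 0,"claw": 0.0},
    {"x": 0,"y": 0,"z": 0.03,"yaw": 0,"claw": 0.0},
    {"x": 0,"y": 0,"z": 0.03,"yaw": 0,"claw": 0.0},
    {"x": 0,"y": 0,"z": 0.02,"yaw": 0,"claw": 0.0},
    {"x": 0,"y": 0,"z": 0,"yaw": 0,"claw": 0.0}
  ]
}}

```text
t: 7.15
position: [496.3, 242.1, 264.4]
tcp_rot: [[0.133, 0.991, 0.018], [0.991, -0.132, -0.031], [-0.028, 0.022, -0.999]]
wrist_force: [-0.0, 0.2, -3.4]
opening: 0.187
```

Request:
{"api": "carry_out", "payload": {
  "deltas": [
    {"x": 0,"y": -0.02,"z": 0.008,"yaw": 0.04,"claw": 0.0},
    {"x": 0,"y": -0.03,"z": 0.008,"yaw": 0.05,"claw": 0.0},
    {"x": -0.004,"y": -0.04,"z": 0.008,"yaw": 0.05,"claw": 0.0},
    {"x": -0.006,"y": -0.04,"z": 0.008,"yaw": 0.05,"claw": 0.0},
    {"x": -0.006,"y": -0.04,"z": 0.008,"yaw": 0.05,"claw": 0.0},
    {"x": -0.006,"y": -0.04,"z": 0.008,"yaw": 0.05,"claw": 0.0},
    {"x": -0.006,"y": -0.04,"z": 0.008,"yaw": 0.05,"claw": 0.0},
    {"x": -0.006,"y": -0.04,"z": 0.008,"yaw": 0.05,"claw": 0.0},
    {"x": -0.006,"y": -0.04,"z": 0.008,"yaw": 0.04,"claw": 0.0},
    {"x": -0.006,"y": -0.03,"z": 0.008,"yaw": 0.04,"claw": 0.0},
    {"x": 0,"y": -0.02,"z": 0,"yaw": 0,"claw": 0.0},
    {"x": 0,"y": 0,"z": 0,"yaw": 0,"claw": 0.0}
  ]
}}

```text
t: 8.35
position: [436.6, -157.2, 330.9]
tcp_rot: [[-0.347, 0.938, 0.006], [0.937, 0.347, -0.026], [-0.026, -0.004, -1.0]]
wrist_force: [0.2, -0.5, -3.7]
opening: 0.192
```

Request:
{"api": "carry_out", "payload": {
  "deltas": [
    {"x": -0.005,"y": -0.02,"z": 0.01,"yaw": 0.02,"claw": 0.0},
    {"x": -0.01,"y": -0.025,"z": 0.015,"yaw": 0.02,"claw": 0.0},
    {"x": -0.01,"y": -0.025,"z": 0.015,"yaw": 0.02,"claw": 0.0},
    {"x": -0.005,"y": -0.015,"z": 0.01,"yaw": 0,"claw": 0.0},
    {"x": 0,"y": 0,"z": 0,"yaw": 0,"claw": 0.0},
    {"x": 0,"y": 0,"z": 0,"yaw": 0,"claw": 0.0},
    {"x": 0,"y": 0,"z": 0,"yaw": 0,"claw": 0.0},
    {"x": 0,"y": 0,"z": 0,"yaw": 0,"claw": 0.0},
    {"x": 0,"y": 0,"z": 0,"yaw": 0,"claw": 0.0}
  ]
}}

```text
t: 9.25
position: [404.2, -233.2, 372.1]
tcp_rot: [[-0.419, 0.908, -0.009], [0.908, 0.419, -0.011], [-0.006, -0.012, -1.0]]
wrist_force: [0.1, 0.1, -3.3]
opening: 0.191
```

Run:
```python
from h import *
import pickle
s=manip.read_state();print(s['t'],s['position'],s['tcp_rot'],s['qpos'])
ims=[manip.snapshot('side') for _ in range(3)]
im=np.mean(ims,0);np.savez('s4.npz',im=im,pos=s['position'],rot=s['tcp_rot']);cv2.imwrite('pics/s4.png',im[:,:,::-1])
for t in('gauge','mark','mark_tip','pointer_tip','pointer'):
  try:print(t,[(q['rect'],q['confidence']) for q in manip.look_for('side',t)])
  except Exception as e:print(t,e)
p=manip.camera_params('side');g=s['position']-19*s['tcp_rot'][:,2];c=P(p,g-[0,0,76])[0];print(c)
x,y=[int(v) for v in c]
cv2.imwrite('pics/s4c.png',cv2.resize(im[max(0,y-90):y+70,x-80:x+80].astype(np.uint8),(640,600),interpolation=cv2.INTER_CUBIC)[:,:,::-1])
```

```text
9.25 [ 404.19131611 -233.16445555  372.08500742] [[-0.41875655  0.90805841 -0.00853709]
 [ 0.90807718  0.41866372 -0.01079481]
 [-0.00622815 -0.01227273 -0.99990529]] [ 44.16441792  12.45627832 -22.1322788   94.30729042   5.62721042
  74.41648691  45.72358855]
gauge [([259.4, 206.1, 30.0, 67.6], 0.86), ([242.8, 164.6, 19.5, 65.5], 0.63), ([379.8, 211.3, 85.0, 133.1], 0.58)]
mark [([391.6, 200.4, 6.9, 9.4], 0.41)]
mark_tip [([391.7, 199.8, 12.2, 4.7], 0.57)]
pointer_tip [([353.0, 276.5, 24.3, 26.2], 0.65), ([373.4, 220.4, 16.3, 45.7], 0.6)]
pointer [([376.0, 228.5, 16.0, 31.0], 0.9)]
[377.56929161 217.82346783][ WARN:0@7.394] global loadsave.cpp:1063 imwrite_ Unsupported depth image for selected encoder is fallbacked to CV_8U.
```

View pics/s4.png

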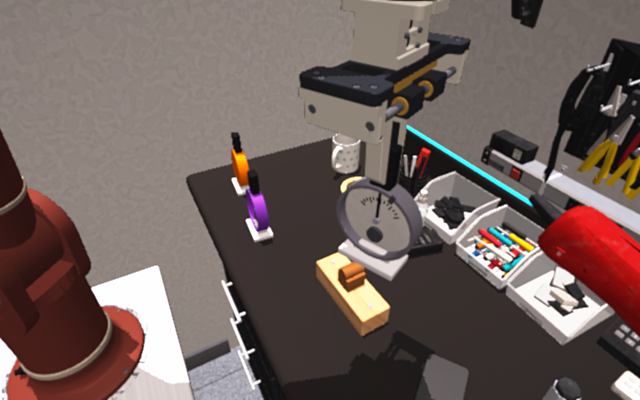

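View pics/s4c.png

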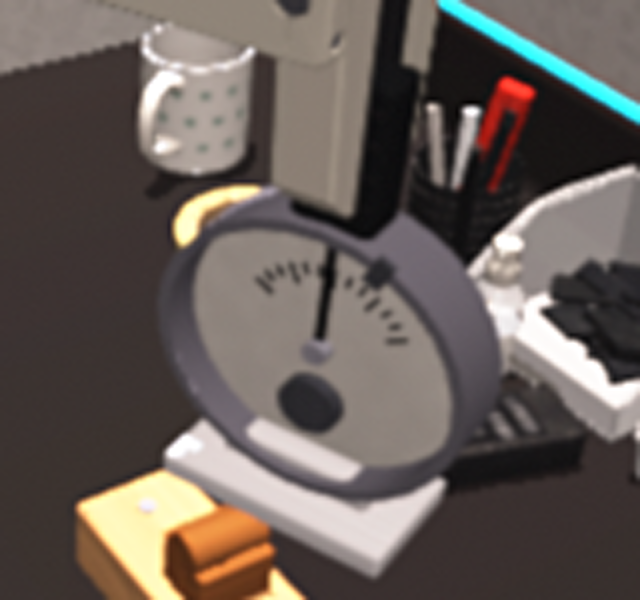

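```bash
cat >> h.py <<'E'
def rotg(yaw,lean):
    # lean a: top to gauge +y => roll -a about x
    c,s=np.cos(yaw),np.sin(yaw);Rz=np.array([[c,-s,0],[s,c,0],[0,0,1]])
    a=lean;Rx=np.array([[1,0,0],[0,np.cos(a),np.sin(a)],[0,-np.sin(a),np.cos(a)]])
    return Rz@Rx
def fitg(p,m,x0,free=(1,1,1,1,1),steps=(6,6,6,.08,.08),parts=GP):
    x0=np.array(x0,float);idx=[i for i in range(5) if free[i]]
    def f(u):
        v=x0.copy();v[idx]=u;R=rotg(v[3],v[4]);k=np.zeros((400,640),np.uint8)
        for X in parts:
            h=cv2.convexHull((P(p,X@R.T+v[:3])*16).round().astype(np.int32));cv2.fillConvexPoly(k,h,1,shift=4)
        return 1-iou(k.astype(bool),m)
    u0=x0[idx];sx=np.array([u0]+[u0+np.eye(len(idx))[j]*steps[i] for j,i in enumerate(idx)])
    s=minimize(f,u0,method='Nelder-Mead',options=dict(initial_simplex=sx,xatol=.01,fatol=1e-6,maxiter=2000));v=x0.copy();v[idx]=s.x;return v,s.fun
E
python3 - <<'E'
from h import *
d=np.load('s4.npz');im=d['im'].astype(np.uint8);p=manip.camera_params('side')
R=d['rot'];yaw=np.arctan2(R[1,1],R[0,1]);g=d['pos']-19*R[:,2];print('yaw',yaw,'grasp',g)
n=rotg(yaw,0)
base=g-[0,0,138]
for depth in(0,-8,-12):
  piv=base+n@[depth,0,62]
  print(depth,'piv px',P(p,piv),'tip',P(p,piv+[0,0,40]),[P(p,piv+40*(np.array([0,0,np.cos(a)])+n@[0,-np.sin(a),0])).round(1).tolist() for a in(.17,.25,.3,.35,.4)])
big=cv2.resize(im[180:285,325:435],None,fx=7,fy=5.7,interpolation=cv2.INTER_CUBIC);cv2.imwrite('pics/s4d.png',big[:,:,::-1])
o=im.copy()
for u in P(p,GA@n.T+base): cv2.circle(o,tuple(int(round(t)) for t in u),0,(0,255,0),-1)
cv2.imwrite('pics/s4e.png',cv2.resize(o[150:290,310:440],None,fx=5,fy=4.2,interpolation=cv2.INTER_CUBIC)[:,:,::-1])
E
```

```text
yaw 0.43200809271964946 grasp [ 404.35352074 -232.95935422  391.08320794]
0 piv px [[377.56929161 217.82346783]] tip [[380.75575999 189.69110453]] [[[386.2, 192.3]], [[388.7, 193.8]], [[390.2, 194.8]], [[391.7, 195.9]], [[393.2, 197.1]]]
-8 piv px [[374.05353333 221.4440834 ]] tip [[377.07813658 193.16480613]] [[[382.5, 195.8]], [[385.1, 197.4]], [[386.6, 198.4]], [[388.1, 199.5]], [[389.6, 200.7]]]
-12 piv px [[372.26399846 223.28699104]] tip [[375.20429639 194.93474312]] [[[380.7, 197.6]], [[383.2, 199.2]], [[384.8, 200.3]], [[386.3, 201.4]], [[387.8, 202.6]]]
```

View pics/s4d.png

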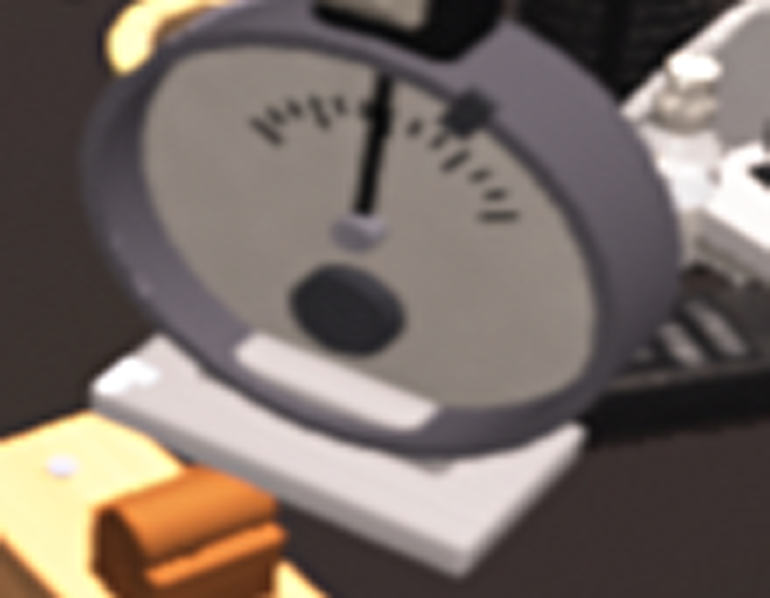

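View pics/s4e.png

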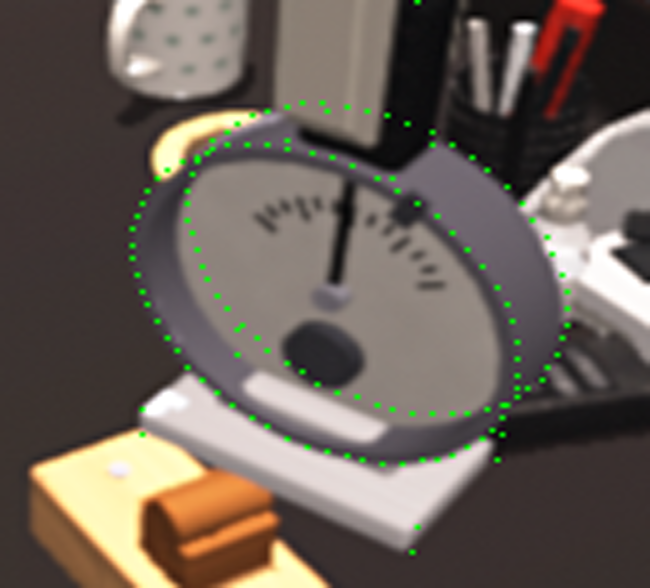

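Request:
{"api": "carry_out", "payload": {
  "deltas": [
    {"x": 0,"y": -0.01,"z": 0.02,"yaw": 0.03,"claw": 0.0},
    {"x": -0.004,"y": -0.015,"z": 0.03,"yaw": 0.03,"claw": 0.0},
    {"x": -0.004,"y": -0.015,"z": 0.03,"yaw": 0.03,"claw": 0.0},
    {"x": -0.004,"y": -0.015,"z": 0.03,"yaw": 0.03,"claw": 0.0},
    {"x": 0,"y": -0.01,"z": 0.02,"yaw": 0,"claw": 0.0},
    {"x": 0,"y": 0,"z": 0,"yaw": 0,"claw": 0.0},
    {"x": 0,"y": 0,"z": 0,"yaw": 0,"claw": 0.0},
    {"x": 0,"y": 0,"z": 0,"yaw": 0,"claw": 0.0},
    {"x": 0,"y": 0,"z": 0,"yaw": 0,"claw": 0.0},
    {"x": 0,"y": 0,"z": 0,"yaw": 0,"claw": 0.0},
    {"x": 0,"y": 0,"z": 0,"yaw": 0,"claw": 0.0}
  ]
}}

```text
t: 10.75
position: [389.1, -297.6, 502.2]
tcp_rot: [[-0.53, 0.848, -0.016], [0.848, 0.53, -0.006], [0.003, -0.017, -1.0]]
wrist_force: [0.3, -0.6, -3.5]
opening: 0.194
```

```bash
cat > look.py <<'E'
from h import *
import sys
tag=sys.argv[1];w=int(sys.argv[2])
s=manip.read_state();print(s['t'],s['position'],s['wrist_force'])
ims=[manip.snapshot('side') for _ in range(3)]
im=np.mean(ims,0).astype(np.uint8);np.savez(tag+'.npz',im=im,pos=s['position'],rot=s['tcp_rot'])
r=manip.cut_out('side','gauge');print([(q['rect'],q['confidence']) for q in r]);np.save(tag+'_m.npy',np.array([q['mask'] for q in r]))
p=manip.camera_params('side');g=s['position']-19*s['tcp_rot'][:,2];c=P(p,g-[0,0,70])[0]
R=s['tcp_rot'];print('yaw',np.arctan2(R[1,1],R[0,1]),'grasp',g)
x,y=[int(v) for v in c];x0=x-w;y0=max(0,y-w);k=600//(2*w)
print('crop origin',x0,y0,'k',k)
cv2.imwrite(f'pics/{tag}.png',cv2.resize(im[y0:y0+2*w,x0:x0+2*w],None,fx=k,fy=k,interpolation=cv2.INTER_CUBIC)[:,:,::-1])
E
python3 look.py s5 75
```

```text
10.75 [ 389.08011233 -297.55072054  502.17458872] [ 0.28665147 -0.60908783 -3.53087599]
[([258.9, 207.5, 24.5, 67.4], 0.85), ([240.3, 163.4, 17.2, 61.9], 0.72), ([425.4, 125.3, 130.4, 214.6], 0.61), ([454.1, 105.9, 21.2, 10.8], 0.52)]
yaw 0.5591650649150742 grasp [ 389.3777942  -297.42959461  521.17187047]
crop origin 348 64 k 4
```

View pics/s5.png

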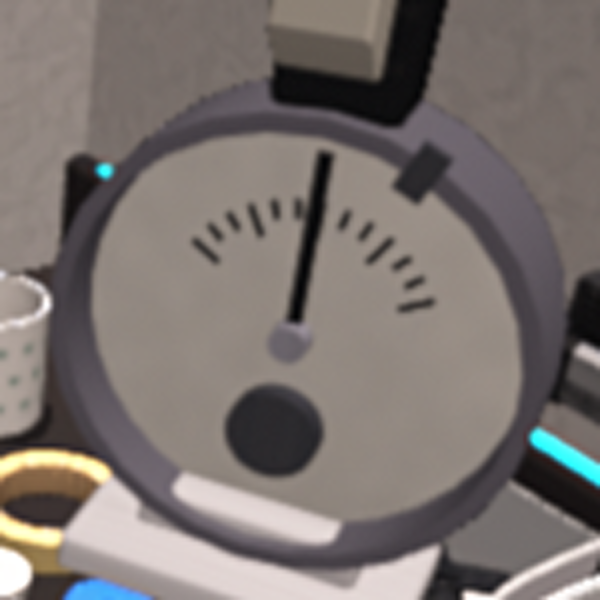

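Run:
```python
from h import *
d=np.load('s5.npz');p=manip.camera_params('side');R=d['rot'];yaw=np.arctan2(R[1,1],R[0,1]);g=d['pos']-19*R[:,2]
cv=lambda u:np.array([348+u[0]/4,64+u[1]/4])-0.375
T=cv((325,153));M=cv((407,192));H=cv((290,342));L=cv((297,318))
# gauge hung: base
for dy in(-.03,0,.03):
  for e in(-4,-8,-12):
    n=rotg(yaw+dy,0);X0=g-[0,0,76]+n@[e,0,0];nx=n[:,0]
    def hit(uv):
        o,dd=ray(p,uv);return o+dd*((X0-o)@nx)/(dd@nx)
    t,m,h,l=[n.T@(hit(q)-X0) for q in(T,M,H,L)]
    O=t-[0,0,40];v=m-O
    print(dy,e,'tip',t[1:].round(1),'hub',h[1:].round(1),'tabrel',v[1:].round(1),'r',np.hypot(v[1],v[2]).round(1),'ang',np.arctan2(-v[1],v[2]).round(3),'needle ang',np.arctan2(-(t-h)[1],(t-h)[2]).round(3))
n=rotg(yaw,0);im=d['im'].copy()
for e in(0,): pass
for u in P(p,GA@n.T+g-[0,0,138]): cv2.circle(im,tuple(int(round(t)) for t in u),0,(0,255,0),-1)
cv2.imwrite('pics/s5o.png',cv2.resize(im[64:214,348:498],None,fx=4,fy=4,interpolation=cv2.INTER_CUBIC)[:,:,::-1])
```

```text
-0.03 -4 tip [-0.1 39.3] hub [ 0.3 -1.3] tabrel [-16.2  35.9] r 39.4 ang 0.424 needle ang 0.009
-0.03 -8 tip [-1.1 41. ] hub [-0.7  1. ] tabrel [-16.  36.] r 39.4 ang 0.418 needle ang 0.009
-0.03 -12 tip [-2.1 42.6] hub [-1.8  3.2] tabrel [-15.8  36. ] r 39.3 ang 0.412 needle ang 0.009
0 -4 tip [ 0.1 39.3] hub [ 0.4 -1.3] tabrel [-16.1  35.7] r 39.2 ang 0.424 needle ang 0.009
0 -8 tip [-0.9 41. ] hub [-0.5  1. ] tabrel [-15.9  35.8] r 39.2 ang 0.418 needle ang 0.009
0 -12 tip [-1.8 42.6] hub [-1.4  3.2] tabrel [-15.7  35.8] r 39.1 ang 0.412 needle ang 0.009
0.03 -4 tip [ 0.2 39.3] hub [ 0.5 -1.3] tabrel [-16.1  35.5] r 39.0 ang 0.425 needle ang 0.009
0.03 -8 tip [-0.6 40.9] hub [-0.3  1. ] tabrel [-15.8  35.6] r 38.9 ang 0.419 needle ang 0.009
0.03 -12 tip [-1.4 42.6] hub [-1.   3.2] tabrel [-15.6  35.6] r 38.9 ang 0.413 needle ang 0.009
```

View pics/s5o.png

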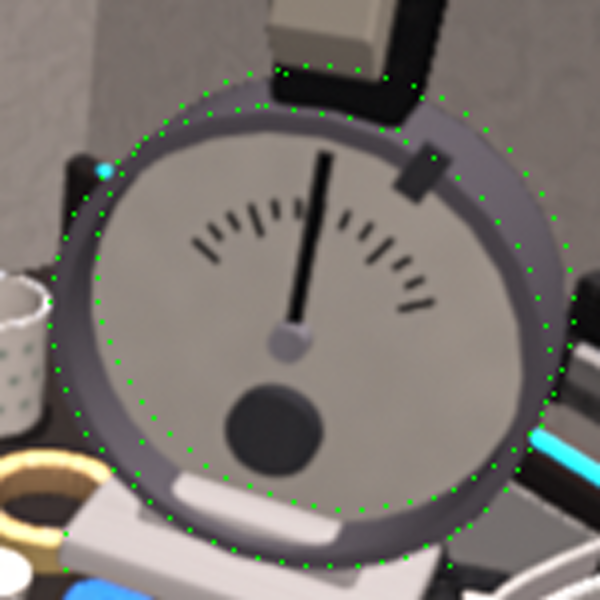

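The close view puts the needle tip at crop (325,153) and the tab's inner end at (407,192). That makes the marker about 0.40–0.41 rad right of the needle. Next: over to the crown.

Request:
{"api": "carry_out", "payload": {
  "deltas": [
    {"x": 0.008,"y": 0.015,"z": -0.02,"yaw": -0.06,"claw": 0.0},
    {"x": 0.009,"y": 0.022,"z": -0.03,"yaw": -0.06,"claw": 0.0},
    {"x": 0.009,"y": 0.022,"z": -0.03,"yaw": -0.06,"claw": 0.0},
    {"x": 0.009,"y": 0.022,"z": -0.03,"yaw": -0.06,"claw": 0.0},
    {"x": 0.009,"y": 0.022,"z": -0.03,"yaw": -0.06,"claw": 0.0},
    {"x": 0.009,"y": 0.022,"z": -0.03,"yaw": -0.06,"claw": 0.0},
    {"x": 0.009,"y": 0.022,"z": -0.03,"yaw": -0.06,"claw": 0.0},
    {"x": 0.006,"y": 0.018,"z": -0.02,"yaw": -0.05,"claw": 0.0},
    {"x": 0,"y": 0.005,"z": -0.01,"yaw": -0.02,"claw": 0.0},
    {"x": 0,"y": 0,"z": 0,"yaw": 0,"claw": 0.0},
    {"x": 0,"y": 0,"z": 0,"yaw": 0,"claw": 0.0}
  ]
}}

```text
t: 12.05
position: [459.0, -123.4, 266.7]
tcp_rot: [[-0.043, 0.999, -0.013], [0.999, 0.043, -0.009], [-0.009, -0.013, -1.0]]
wrist_force: [-1.1, -0.2, -2.9]
opening: 0.194
```

Request:
{"api": "carry_out", "payload": {
  "deltas": [
    {"x": 0.001,"y": 0.012,"z": -0.01,"yaw": -0.01,"claw": 0.0},
    {"x": 0,"y": 0.003,"z": -0.015,"yaw": 0,"claw": 0.0},
    {"x": 0,"y": 0,"z": -0.01,"yaw": 0,"claw": 0.0},
    {"x": 0,"y": 0,"z": 0,"yaw": 0,"claw": 0.0},
    {"x": 0,"y": 0,"z": 0,"yaw": 0,"claw": 0.0},
    {"x": 0,"y": 0,"z": 0,"yaw": 0,"claw": 0.0}
  ]
}}

```text
t: 12.65
position: [463.7, -113.9, 236.0]
tcp_rot: [[-0.025, 1.0, -0.001], [1.0, 0.025, -0.015], [-0.014, -0.002, -1.0]]
wrist_force: [0.5, 0.2, -3.5]
opening: 0.196
```

```bash
python3 look.py s6 60
python3 - <<'E'
from h import *
import pickle
s=manip.read_state();p=manip.camera_params('wrist');im=manip.snapshot('wrist');np.savez('w6.npz',im=im,view=p['view']);cv2.imwrite('pics/w6.png',im[:,:,::-1])
pt=manip.camera_params('top');it=manip.snapshot('top');np.save('t6.npy',it)
cv2.imwrite('pics/t6.png',cv2.resize(it[150:290,330:500],None,fx=4,fy=4,interpolation=2)[:,:,::-1])
E
```

```text
12.65 [ 463.71501885 -113.94593544  236.01899132] [ 0.4683892   0.16379553 -3.52357467]
[([359.1, 228.1, 45.7, 95.5], 0.89), ([256.4, 205.4, 28.5, 67.6], 0.77), ([241.5, 165.3, 20.2, 62.8], 0.56)]
yaw 0.024905475800379197 grasp [ 463.74132302 -113.66974099  255.01696554]
crop origin 297 166 k 5
```

View pics/s6.png

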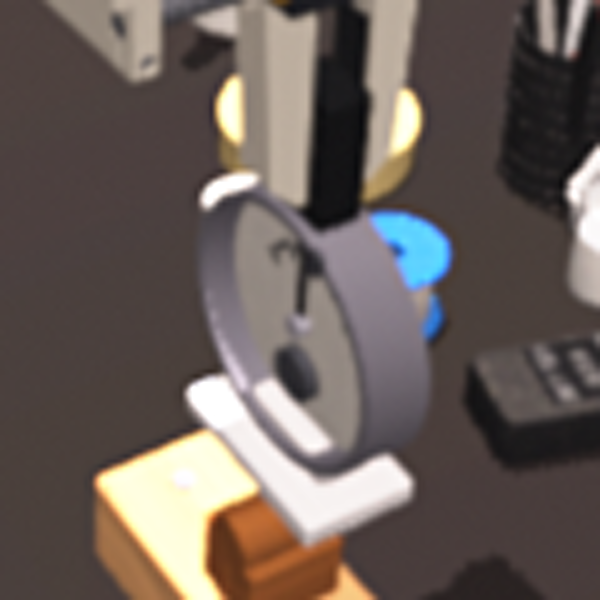

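View pics/w6.png

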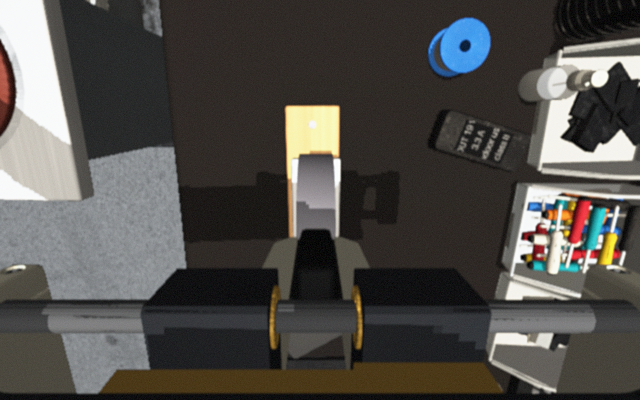

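View pics/t6.png

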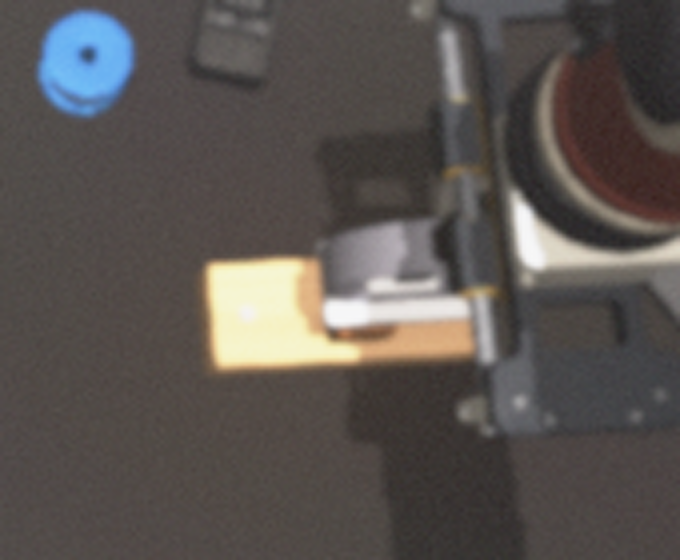

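```bash
cat > ov.py <<'E'
from h import *
import sys
def run(tag,v,win,k=6):
    d=np.load(tag+'.npz');im=d['im'].copy();p=manip.camera_params('side');R=rotg(v[3],v[4])
    o=cv2.resize(im[win[1]:win[3],win[0]:win[2]],None,fx=k,fy=k,interpolation=cv2.INTER_CUBIC)
    for u in np.r_[P(p,GA@R.T+v[:3]),P(p,pose(STU,460.2,-107.5,.03))]:
        q=((u-[win[0],win[1]]+.5)*k).astype(int);cv2.circle(o,tuple(int(t) for t in q),1,(0,255,0),-1)
    cv2.imwrite(f'pics/{tag}_o.png',o[:,:,::-1])
E
python3 - <<'E'
from h import *
from ov import run
d=np.load('s6.npz');m=np.load('s6_m.npy')[0];p=manip.camera_params('side')
r,c=np.nonzero(m);print(c.min(),c.max(),r.min(),r.max())
R=d['rot'];g=d['pos']-19*R[:,2]
b=g-[0,0,139.5]
# exclude finger region: use only housing+foot parts, rows below 205
yaw=.025
for fr in((1,1,0,0,1),(1,1,0,0,0),(1,1,1,0,1)):
  print(fitg(p,m,[b[0],b[1],b[2],yaw,0],fr))
run('s6',[b[0],b[1],b[2],yaw,0],(320,190,420,290))
E
```

```text
335 383 178 274
(array([ 4.64650251e+02, -1.11278030e+02,  1.15516966e+02,  2.50000000e-02,
       -3.91930700e-02]), np.float64(0.11076732673267331))
(array([ 4.65117125e+02, -1.13144280e+02,  1.15516966e+02,  2.50000000e-02,
        0.00000000e+00]), np.float64(0.11657951399569366))
(array([ 4.66120503e+02, -1.09129337e+02,  1.13049343e+02,  2.50000000e-02,
       -5.26555825e-02]), np.float64(0.10539444964140943))
```

View pics/s6_o.png

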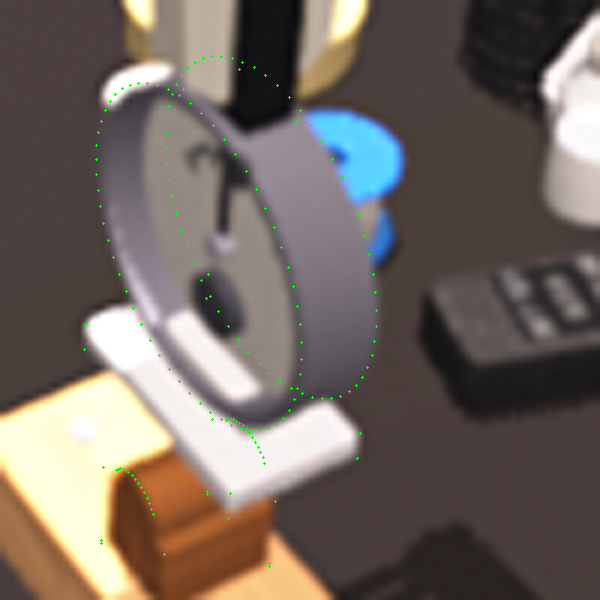

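Request:
{"api": "carry_out", "payload": {
  "deltas": [
    {"x": -0.003,"y": 0.005,"z": -0.008,"yaw": 0.005,"claw": 0.0},
    {"x": 0,"y": 0.001,"z": -0.006,"yaw": 0,"claw": 0.0},
    {"x": 0,"y": 0,"z": 0,"yaw": 0,"claw": 0.0},
    {"x": 0,"y": 0,"z": 0,"yaw": 0,"claw": 0.0},
    {"x": 0,"y": 0,"z": 0,"yaw": 0,"claw": 0.0}
  ]
}}

```text
t: 13.45
position: [459.7, -106.3, 219.9]
tcp_rot: [[-0.032, 0.999, -0.003], [0.999, 0.032, -0.014], [-0.014, -0.004, -1.0]]
wrist_force: [-0.2, -0.2, -2.9]
opening: 0.194
```

Request:
{"api": "carry_out", "payload": {
  "deltas": [
    {"x": 0,"y": -0.001,"z": -0.004,"yaw": 0,"claw": 0.0},
    {"x": 0,"y": 0,"z": -0.002,"yaw": 0,"claw": 0.0},
    {"x": 0,"y": 0,"z": -0.002,"yaw": 0,"claw": 0.0},
    {"x": 0,"y": 0,"z": 0,"yaw": 0,"claw": 0.0}
  ]
}}

```text
t: 13.85
position: [460.1, -107.7, 211.5]
tcp_rot: [[-0.032, 0.999, -0.002], [0.999, 0.032, -0.014], [-0.014, -0.003, -1.0]]
wrist_force: [-0.7, -0.2, -2.5]
opening: 0.189
```

Request:
{"api": "carry_out", "payload": {
  "deltas": [
    {"x": 0,"y": 0,"z": -0.0015,"yaw": 0,"claw": 0.0},
    {"x": 0,"y": 0,"z": 0,"yaw": 0,"claw": 0.0}
  ]
}}

```text
t: 14.05
position: [460.7, -107.7, 211.0]
tcp_rot: [[-0.032, 0.999, -0.001], [0.999, 0.032, -0.014], [-0.014, -0.002, -1.0]]
wrist_force: [-0.7, 0.2, -3.6]
opening: 0.191
```

Run:
```python
from h import *
s=manip.read_state();print(s['t'],s['position'],s['wrist_force'])
```

```text
14.05 [ 460.68809414 -107.73117963  211.03409893] [-0.66808378  0.15826888 -3.57736245]
```

Request:
{"api": "carry_out", "payload": {
  "deltas": [
    {"x": 0,"y": 0,"z": -0.0015,"yaw": 0,"claw": 0.0},
    {"x": 0,"y": 0,"z": -0.001,"yaw": 0,"claw": 0.0},
    {"x": 0,"y": 0,"z": 0,"yaw": 0,"claw": 0.0}
  ]
}}

```text
t: 14.35
position: [461.0, -107.7, 211.0]
tcp_rot: [[-0.032, 1.0, 0.0], [0.999, 0.032, -0.016], [-0.016, -0.0, -1.0]]
wrist_force: [0.1, -0.1, -2.7]
opening: 0.191
```

Request:
{"api": "carry_out", "payload": {
  "deltas": [
    {"x": 0,"y": 0,"z": -0.002,"yaw": 0,"claw": 0.0},
    {"x": 0,"y": 0,"z": -0.002,"yaw": 0,"claw": 0.0},
    {"x": 0,"y": 0,"z": 0,"yaw": 0,"claw": 0.0}
  ]
}}

```text
t: 14.65
position: [461.7, -107.6, 211.1]
tcp_rot: [[-0.031, 1.0, 0.002], [0.999, 0.031, -0.018], [-0.018, 0.002, -1.0]]
wrist_force: [0.8, -0.5, -4.0]
opening: 0.19
```

```bash
python3 look.py s7 40;python3 - <<'E'
from h import *
from ov import run
d=np.load('s7.npz');R=d['rot'];g=d['pos']-19*R[:,2];b=g-[0,0,139.5];print(b)
run('s7',[b[0],b[1],b[2],.03,0],(320,190,420,290))
E
```

```text
14.65 [ 461.65905739 -107.61746123  211.11353215] [ 0.75591798 -0.48861164 -4.03147433]
[([354.5, 235.9, 42.4, 91.9], 0.93), ([260.2, 207.2, 29.0, 70.3], 0.88), ([240.2, 164.1, 19.5, 62.5], 0.74)]
yaw 0.031202454467084053 grasp [ 461.61662756 -107.27476844  230.11039403]
crop origin 313 195 k 7
[ 461.61662756 -107.27476844   90.61039403]
```

View pics/s7_o.png

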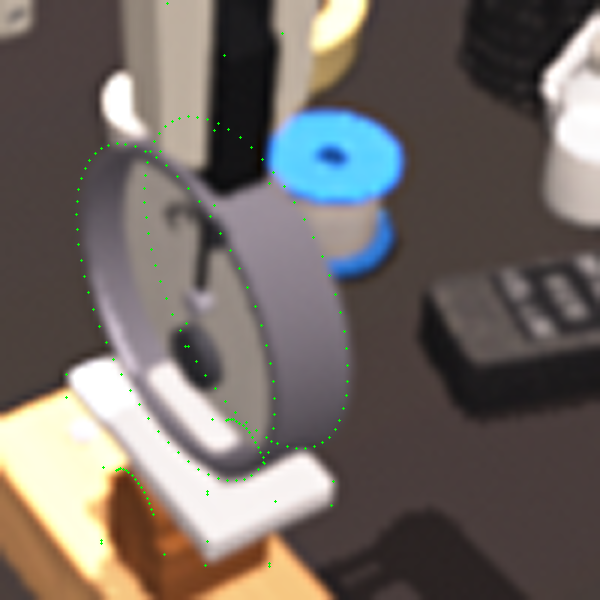

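Request:
{"api": "carry_out", "payload": {
  "deltas": [
    {"x": -0.001,"y": 0,"z": -0.004,"yaw": 0,"claw": 0.0}
  ]
}}

```text
t: 14.95
position: [463.3, -108.1, 210.2]
tcp_rot: [[-0.031, 0.999, 0.008], [0.999, 0.031, -0.02], [-0.02, 0.007, -1.0]]
wrist_force: [-4.8, 0.9, 33.0]
opening: 0.194
```

Request:
{"api": "carry_out", "payload": {
  "deltas": [
    {"x": -0.001,"y": 0,"z": -0.004,"yaw": 0,"claw": 0.0}
  ]
}}

```text
t: 15.05
position: [463.7, -108.4, 210.0]
tcp_rot: [[-0.03, 0.999, 0.011], [0.999, 0.031, -0.022], [-0.022, 0.01, -1.0]]
wrist_force: [-6.2, 0.5, 28.7]
opening: 0.2
```

Request:
{"api": "carry_out", "payload": {
  "deltas": [
    {"x": 0,"y": 0,"z": 0.003,"yaw": 0,"claw": 0.0},
    {"x": -0.003,"y": 0.001,"z": 0.001,"yaw": 0,"claw": 0.0},
    {"x": 0,"y": 0,"z": 0,"yaw": 0,"claw": 0.0},
    {"x": 0,"y": 0,"z": 0,"yaw": 0,"claw": 0.0}
  ]
}}

```text
t: 15.45
position: [460.0, -107.5, 213.1]
tcp_rot: [[-0.03, 0.999, 0.01], [0.999, 0.031, -0.022], [-0.022, 0.009, -1.0]]
wrist_force: [0.6, 0.9, -3.1]
opening: 0.194
```

Request:
{"api": "carry_out", "payload": {
  "deltas": [
    {"x": 0,"y": 0,"z": -0.002,"yaw": 0,"claw": 0.0},
    {"x": 0,"y": 0,"z": -0.0015,"yaw": 0,"claw": 0.0},
    {"x": 0,"y": 0,"z": -0.001,"yaw": 0,"claw": 0.0}
  ],
  "squeeze": 15
}}

```text
t: 15.75
position: [460.3, -107.6, 210.3]
tcp_rot: [[-0.03, 1.0, 0.009], [0.999, 0.03, -0.023], [-0.023, 0.009, -1.0]]
wrist_force: [-2.7, 0.5, 6.9]
opening: 0.192
```

Request:
{"api": "carry_out", "payload": {
  "deltas": [
    {"x": 0,"y": 0,"z": -0.0005,"yaw": 0,"claw": 0.0},
    {"x": 0,"y": 0,"z": -0.0005,"yaw": 0,"claw": 0.0}
  ]
}}

```text
t: 15.95
position: [460.1, -107.5, 210.3]
tcp_rot: [[-0.03, 1.0, 0.008], [0.999, 0.03, -0.023], [-0.024, 0.008, -1.0]]
wrist_force: [-1.1, 1.1, 4.5]
opening: 0.192
```

```bash
python3 look.py s8 50
```

```text
15.95 [ 460.07821354 -107.4729116   210.30884046] [-1.12911873  1.07156568  4.5402344 ]
[]
yaw 0.030088839262105895 grasp [ 459.9167615  -107.03053709  229.30300372]
crop origin 303 186 k 6
```

View pics/s8.png

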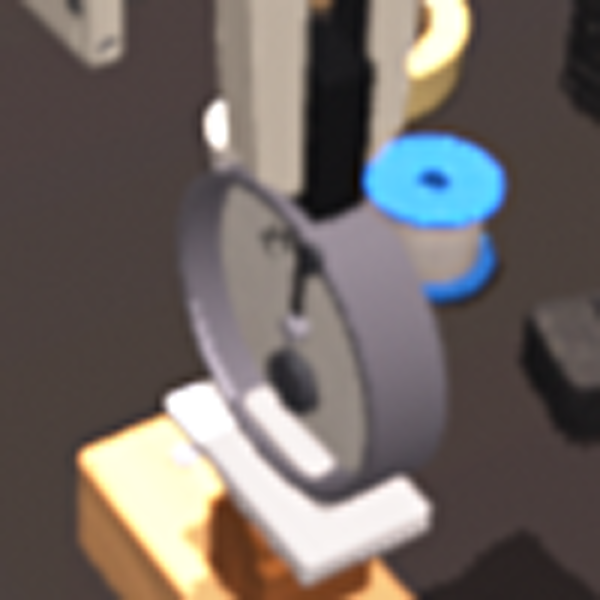

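The foot is upright on the crown with a 4–7 N push, and the needle and tab are still apart. Start rocking towards +y.

Request:
{"api": "carry_out", "payload": {
  "deltas": [
    {"x": 0,"y": 0.005,"z": -0.0005,"yaw": 0,"claw": 0.0},
    {"x": 0,"y": 0.005,"z": -0.0005,"yaw": 0,"claw": 0.0},
    {"x": 0,"y": 0.005,"z": -0.001,"yaw": 0,"claw": 0.0}
  ]
}}

```text
t: 16.45
position: [459.9, -95.2, 209.3]
tcp_rot: [[-0.028, 1.0, 0.008], [0.999, 0.028, -0.028], [-0.028, 0.007, -1.0]]
wrist_force: [-2.6, 0.1, 8.2]
opening: 0.195
```

Request:
{"api": "carry_out", "payload": {
  "deltas": [
    {"x": 0,"y": 0.005,"z": -0.001,"yaw": 0,"claw": 0.0},
    {"x": 0,"y": 0.005,"z": -0.001,"yaw": 0,"claw": 0.0},
    {"x": 0,"y": 0.005,"z": -0.001,"yaw": 0,"claw": 0.0}
  ]
}}

```text
t: 16.75
position: [459.4, -80.3, 206.8]
tcp_rot: [[-0.027, 1.0, 0.007], [0.999, 0.028, -0.031], [-0.031, 0.006, -1.0]]
wrist_force: [-1.7, -1.0, 3.6]
opening: 0.194
```

```bash
python3 look.py s9 50
```

```text
16.75 [459.42964    -80.33566615 206.76848005] [-1.67058508 -0.99339423  3.64842386]
[([350.2, 232.8, 39.2, 93.9], 0.9), ([242.2, 163.4, 17.9, 62.6], 0.85), ([259.1, 205.9, 26.6, 68.9], 0.8)]
yaw 0.027670945911235277 grasp [459.29896123 -79.75600387 225.75918606]
crop origin 294 178 k 6
```

View pics/s9.png

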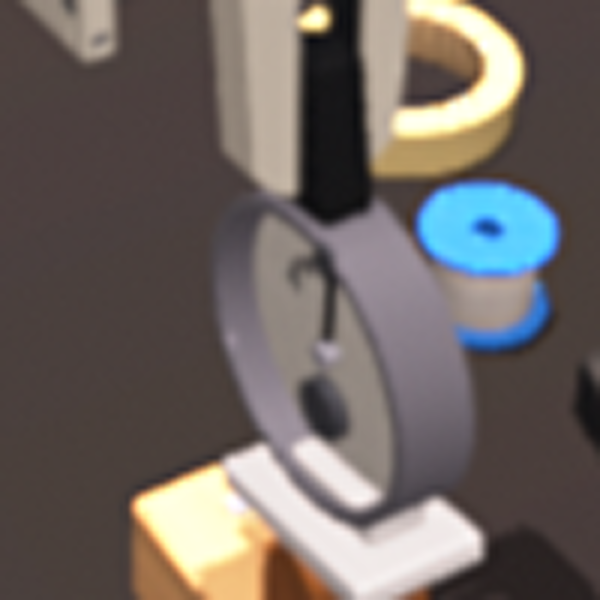

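```bash
cat > fl.py <<'E'
from h import *
from ov import run
import sys
tag=sys.argv[1];lean=float(sys.argv[2])
d=np.load(tag+'.npz');R=d['rot'];g=d['pos']-19*R[:,2];p=manip.camera_params('side')
yaw=np.arctan2(R[1,1],R[0,1]);print('g',g,yaw)
# lean by edges: score = gradient magnitude at projected outline points, scanning lean with grip fixed
im=d['im'].astype(np.float32)
E=sum(np.hypot(cv2.Sobel(im[...,i],cv2.CV_32F,1,0),cv2.Sobel(im[...,i],cv2.CV_32F,0,1)) for i in range(3));E=cv2.GaussianBlur(E,(0,0),1)
t=np.linspace(0,1,40)[:,None]
def seg(a,b):return (1-t)*np.array(a)+t*np.array(b)
F=np.r_[seg([-22,-38,0],[-22,38,0]),seg([-22,-38,10],[-22,38,10]),seg([-22,-38,0],[22,-38,0]),seg([-22,-38,10],[22,-38,10]),seg([-22,38,10],[-12,38,10])]
tt=np.linspace(-2.6,2.6,120)
C=np.c_[np.full(120,-12),50*np.sin(tt+np.pi),62+50*np.cos(tt+np.pi)]
tb=np.linspace(.5,2.5,60);B=np.c_[np.full(60,12),-50*np.sin(tb),62+50*np.cos(tb)]
best=[]
for a in np.arange(-.1,.55,.01):
  for dx in np.arange(-3,3.1,1):
   for dy in np.arange(-3,3.1,1):
    Rg=rotg(yaw,a);b=g+[dx,dy,0]-Rg@[0,0,139.5]
    X=np.r_[F,C,B]@Rg.T+b;u=P(p,X)
    sc=cv2.remap(E,u[:,0].astype(np.float32)[None],u[:,1].astype(np.float32)[None],cv2.INTER_LINEAR).mean()
    best.append((sc,a,dx,dy))
best.sort(reverse=True)
for q in best[:5]:
    print([round(float(v),3) for v in q])
sc,a,dx,dy=best[0]
Rg=rotg(yaw,a);b=g+[dx,dy,0]-Rg@[0,0,139.5];print('foot centre',b,'ideal contact with C: crown 460.2,-107.5')
c=P(p,b+[0,0,50])[0].astype(int)
run(tag,[*b,yaw,a],(c[0]-50,c[1]-60,c[0]+50,c[1]+40))
E
python3 fl.py s9 .2; python3 fl.py s8 0|head -3
```

```text
g [459.29896123 -79.75600387 225.75918606] 0.027670945911235277
[594.934, 0.18, 2.0, -1.0]
[594.373, 0.19, 2.0, 0.0]
[593.542, 0.2, 2.0, 2.0]
[593.49, 0.19, 2.0, 1.0]
[592.372, 0.17, 2.0, -2.0]
foot centre [ 461.98994456 -105.72106867   88.51299092] ideal contact with C: crown 460.2,-107.5
g [ 459.9167615  -107.03053709  229.30300372] 0.030088839262105895
[663.034, -0.03, 1.0, -3.0]
[662.917, -0.03, 2.0, -3.0]
```

View pics/s9_o.png

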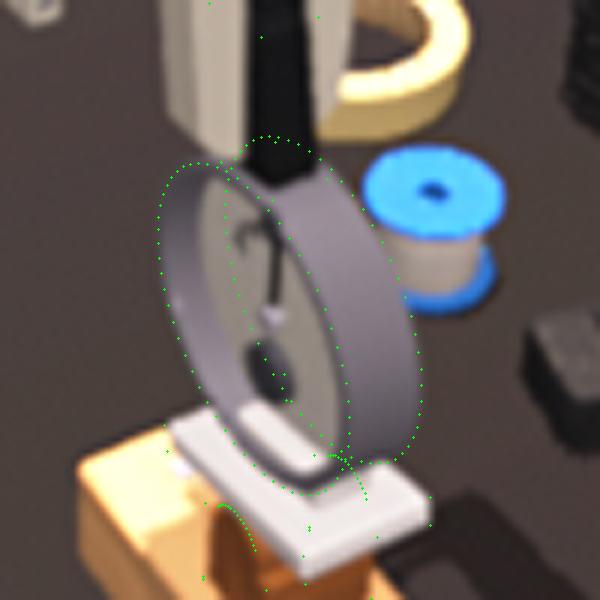

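Lean is 0.19, as the rolling model predicts, so it's pivoting without slipping. Continue.

Request:
{"api": "carry_out", "payload": {
  "deltas": [
    {"x": 0,"y": 0.005,"z": -0.0013,"yaw": 0,"claw": 0.0},
    {"x": 0,"y": 0.005,"z": -0.0014,"yaw": 0,"claw": 0.0},
    {"x": 0,"y": 0.005,"z": -0.0015,"yaw": 0,"claw": 0.0}
  ]
}}

```text
t: 17.25
position: [459.3, -65.5, 202.7]
tcp_rot: [[-0.025, 1.0, 0.006], [0.999, 0.025, -0.03], [-0.03, 0.006, -1.0]]
wrist_force: [-2.4, 0.5, 4.2]
opening: 0.192
```

Request:
{"api": "carry_out", "payload": {
  "deltas": [
    {"x": 0,"y": 0.004,"z": -0.0013,"yaw": 0,"claw": 0.0},
    {"x": 0,"y": 0.003,"z": -0.0013,"yaw": 0,"claw": 0.0},
    {"x": 0,"y": 0.002,"z": -0.001,"yaw": 0,"claw": 0.0}
  ]
}}

```text
t: 17.55
position: [459.2, -54.9, 198.9]
tcp_rot: [[-0.025, 1.0, 0.006], [0.999, 0.026, -0.029], [-0.029, 0.005, -1.0]]
wrist_force: [-2.7, 0.7, 5.3]
opening: 0.195
```

```bash
python3 look.py s10 50; python3 fl.py s10 .4
```

```text
17.55 [459.23643208 -54.91413865 198.89222083] [-2.66572089  0.74459323  5.28835877]
[([348.7, 226.4, 44.6, 87.6], 0.84), ([259.4, 207.4, 28.1, 69.8], 0.78), ([242.3, 164.9, 20.4, 63.8], 0.68)]
yaw 0.025555597724817528 grasp [459.12104414 -54.36319623 217.88388079]
crop origin 286 173 k 6
g [459.12104414 -54.36319623 217.88388079] 0.025555597724817528
[616.781, 0.31, 3.0, -3.0]
[613.677, 0.32, 3.0, -2.0]
[613.461, 0.3, 3.0, -3.0]
[613.403, 0.31, 3.0, -2.0]
[610.214, 0.32, 3.0, -1.0]
foot centre [463.2084616  -99.90498045  85.03334779] ideal contact with C: crown 460.2,-107.5
```

View pics/s10.png

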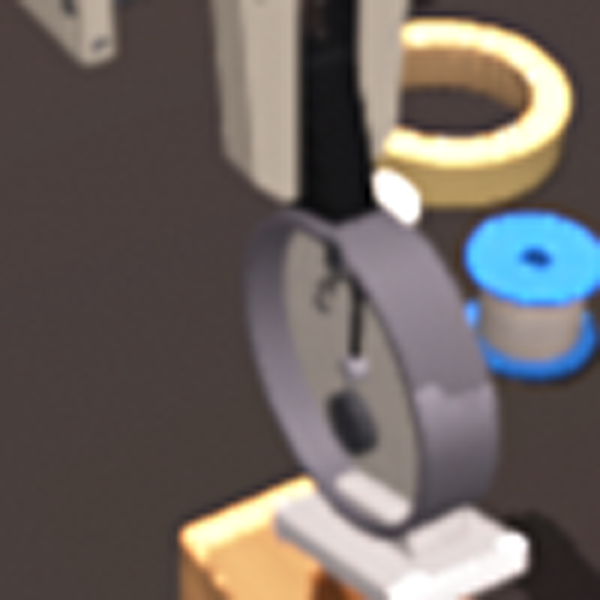

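View pics/s10_o.png

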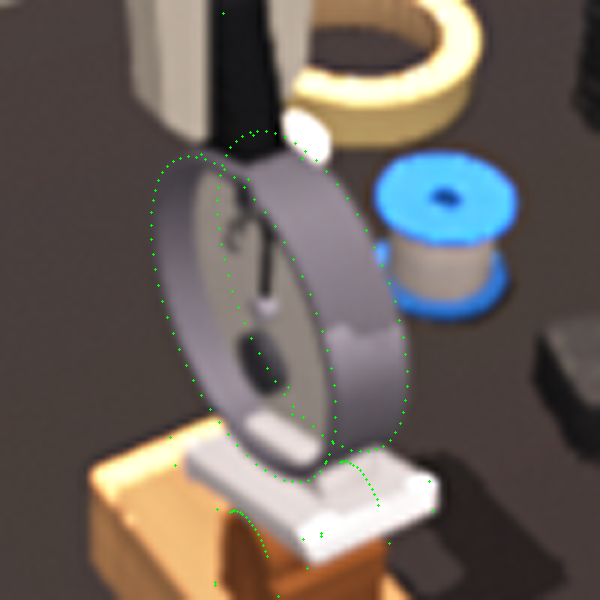

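```bash
cat > fl2.py <<'E'
from h import *
import sys
tag=sys.argv[1];lean=float(sys.argv[2])
d=np.load(tag+'.npz');R=d['rot'];g=d['pos']-19*R[:,2];p=manip.camera_params('side')
yaw=np.arctan2(R[1,1],R[0,1])
im=d['im'].astype(np.float32)
E=sum(np.hypot(cv2.Sobel(im[...,i],cv2.CV_32F,1,0),cv2.Sobel(im[...,i],cv2.CV_32F,0,1)) for i in range(3))
t=np.linspace(0,1,40)[:,None]
def seg(a,b):return (1-t)*np.array(a)+t*np.array(b)
F=np.r_[seg([-22,-38,0],[-22,38,0]),seg([-22,-38,10],[-22,38,10]),seg([-22,-38,0],[22,-38,0]),seg([-22,-38,10],[22,-38,10]),seg([-22,38,10],[-10,38,10]),seg([-22,-38,0],[-22,-38,10])]
tt=np.linspace(-2.6,2.6,120)
C=np.c_[np.full(120,-12),50*np.sin(tt+np.pi),62+50*np.cos(tt+np.pi)]
tb=np.linspace(.5,2.5,60);B=np.c_[np.full(60,12),-50*np.sin(tb),62+50*np.cos(tb)]
GR=np.r_[seg([-9,-13,125],[-9,-13,112]),]
ALL=np.r_[F,C,B]
def pitch(b):c,s=np.cos(b),np.sin(b);return np.array([[c,0,s],[0,1,0],[-s,0,c]])
def mk(v):
    Rg=rotg(yaw+v[4],v[3])@pitch(v[5]);return Rg,g+v[:3]-Rg@[0,0,139.5]
def cost(v,Eb):
    Rg,b=mk(v);u=P(p,ALL@Rg.T+b).astype(np.float32)
    sc=cv2.remap(Eb,u[:,0][None],u[:,1][None],cv2.INTER_LINEAR).mean()
    return -sc/100+(v[0]/3)**2*.1+(v[1]/3)**2*.1+(v[2]/2)**2*.1+(v[4]/.03)**2*.1+(v[5]/.02)**2*.1
res=[]
for l0 in lean+np.array([-.1,-.05,0,.05,.1]):
    v=np.array([0,0,0,l0,0,0])
    for sg in(2.0,1.0,.7):
        Eb=cv2.GaussianBlur(E,(0,0),sg)
        s=minimize(cost,v,args=(Eb,),method='Nelder-Mead',options=dict(initial_simplex=np.vstack([v]+[v+e for e in np.diag([2,2,2,.04,.02,.01])]),maxiter=1500));v=s.x
    res.append((s.fun,v))
res.sort(key=lambda q:q[0])
for f,v in res[:3]:print(round(f,3),v.round(3))
v=res[0][1];Rg,b=mk(v);print('foot',b)
c=P(p,b+[0,0,55])[0].astype(int);x0,y0=c[0]-37,c[1]-37;k=8
o=cv2.resize(d['im'][y0:y0+75,x0:x0+75],None,fx=k,fy=k,interpolation=cv2.INTER_CUBIC)
raw=o.copy()
def put(X,col):
    for u in P(p,np.atleast_2d(X)@Rg.T+b):
        q=((u-[x0,y0]+.5)*k).astype(int);cv2.circle(o,tuple(int(t) for t in q),2,col,-1)
put(ALL,(0,255,0))
for m,col in((.40,(255,0,0)),):
  put(np.r_[[[-6,-r*np.sin(m),62+r*np.cos(m)] for r in np.linspace(40,50,6)]],(255,0,0))
  put(np.r_[[[-12.5,-r*np.sin(m),62+r*np.cos(m)] for r in np.linspace(43,50,6)]],(255,120,0))
# needle world vertical
l=v[3]
put(np.r_[[[-6,-r*np.sin(l),62+r*np.cos(l)] for r in np.linspace(0,40,12)]],(0,0,255))
cs=P(p,pose(STU,460.2,-107.5,.03))
for u in cs:
    q=((u-[x0,y0]+.5)*k).astype(int);cv2.circle(o,tuple(int(t) for t in q),1,(255,255,0),-1)
cv2.imwrite(f'pics/{tag}_r.png',raw[:,:,::-1]);cv2.imwrite(f'pics/{tag}_f.png',o[:,:,::-1])
E
python3 fl2.py s10 .35; python3 fl2.py s9 .2
```

```text
-6.976 [ 2.874 -2.432  0.158  0.311 -0.005 -0.005]
-6.975 [ 2.982 -2.19   0.196  0.314 -0.007 -0.004]
-6.974 [ 3.008 -2.22   0.149  0.313 -0.007 -0.005]
foot [463.59679041 -99.47593675  85.24142167]
-6.648 [ 1.448  0.241  0.159  0.189 -0.013 -0.005]
-6.647 [ 1.177  0.235  0.224  0.189 -0.012 -0.007]
-6.647 [ 1.325  0.35   0.292  0.191 -0.013 -0.005]
foot [ 461.86628644 -105.75561614   88.91321353]
```

View pics/s10_r.png

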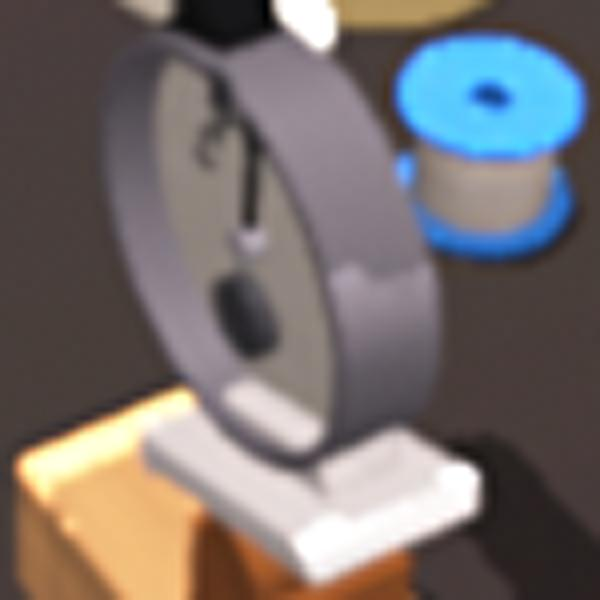

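View pics/s10_f.png

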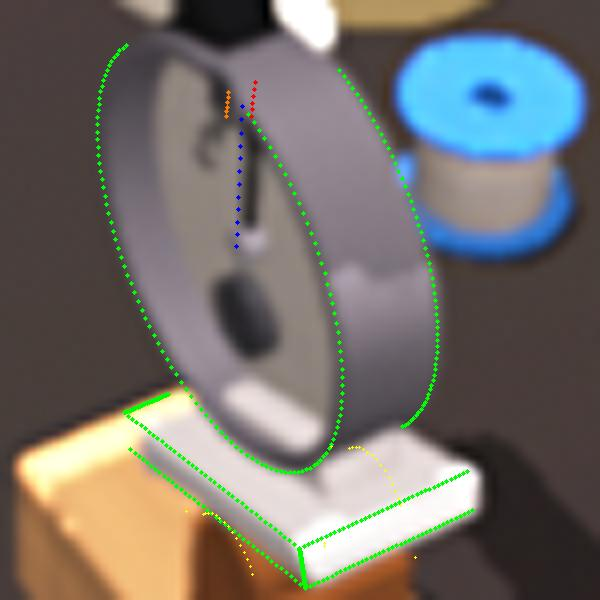

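```bash
sed -i 's#(v\[4\]/.03)\*\*2#(v[4]/.15)**2#; s#(v\[5\]/.02)\*\*2#(v[5]/.05)**2#; s#np.diag(\[2,2,2,.04,.02,.01\])#np.diag([2,2,2,.06,-.12,.03])#; s#\[-.1,-.05,0,.05,.1\]#[-.1,-.05,0,.05,.1,.15]#' fl2.py; python3 fl2.py s10 .35;python3 fl2.py s9 .2; python3 fl2.py s8 .0
```

```text
-6.995 [ 2.638 -2.403  0.283  0.313 -0.012 -0.01 ]
-6.994 [ 2.745 -2.304  0.118  0.312 -0.012 -0.01 ]
-6.99 [ 2.566 -2.337  0.35   0.314 -0.011 -0.01 ]
foot [463.70224927 -99.67074606  85.44277416]
-6.708 [ 0.559  0.537  0.303  0.194 -0.031 -0.015]
-6.708 [ 0.868  0.356  0.199  0.191 -0.03  -0.014]
-6.708 [ 0.604  0.186  0.309  0.191 -0.03  -0.015]
foot [ 461.88575925 -106.04729042   89.18136627]
-7.361 [ 0.718 -1.085 -0.361 -0.018 -0.023 -0.009]
-7.36 [ 0.685 -1.078 -0.306 -0.018 -0.021 -0.009]
-7.36 [ 0.7   -1.214 -0.206 -0.018 -0.022 -0.009]
foot [ 461.90215715 -105.57255115   89.47079701]
```

View pics/s10_f.png

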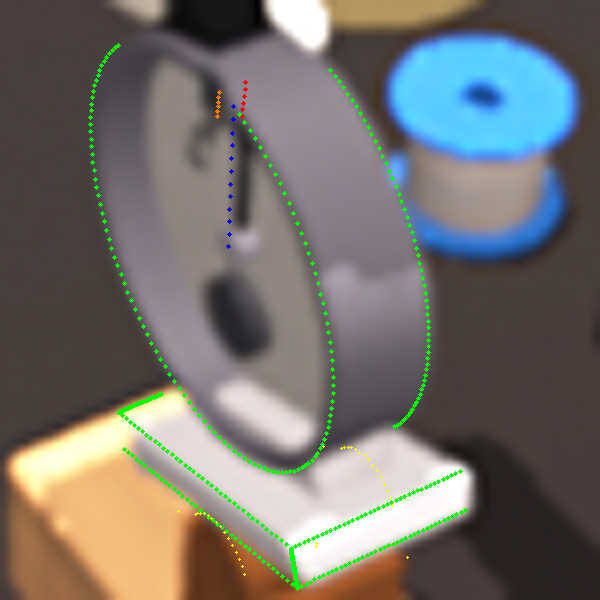

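Run:
```python
from h import *
s=manip.read_state();print(s['t'],s['wrist_force'],s['position'])
p=manip.camera_params('wrist');im=manip.snapshot('wrist');np.savez('w10.npz',im=im,view=p['view']);cv2.imwrite('pics/w10.png',im[:,:,::-1])
it=manip.snapshot('top');np.save('t10.npy',it)
cv2.imwrite('pics/t10.png',cv2.resize(it[150:290,330:500],None,fx=4,fy=4,interpolation=2)[:,:,::-1])
```

```text
17.75 [-2.3004759   2.21690526  3.12902526] [459.19830123 -54.8111495  198.86362374]
```

View pics/w10.png

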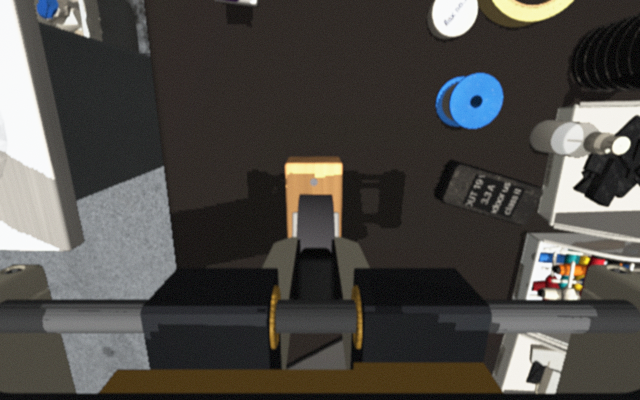

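View pics/t10.png

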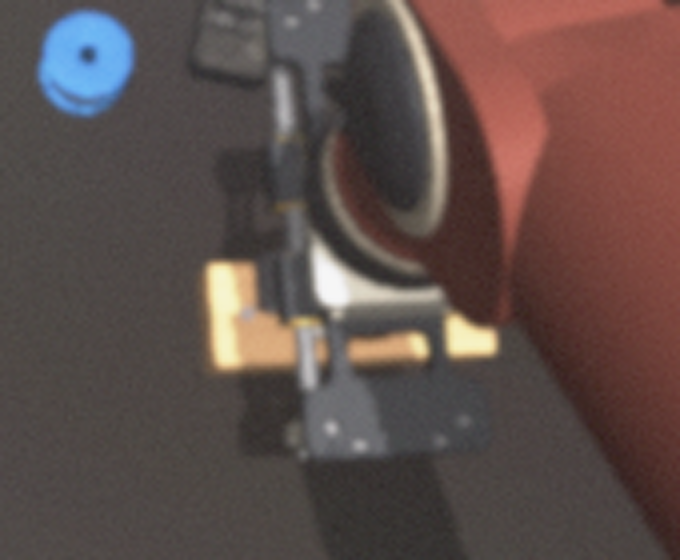

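```bash
cat > fl3.py <<'E'
from h import *
def pitch(b):c,s=np.cos(b),np.sin(b);return np.array([[c,0,s],[0,1,0],[-s,0,c]])
tt=np.linspace(0,2*np.pi,240)
CF=np.c_[np.full(240,-12),50*np.sin(tt),62+50*np.cos(tt)];CB=CF*[-1,1,1]
PTS=[[-22,-38,0],[-22,-38,10],[22,-38,10],[22,-38,0],[-22,38,10],[-22,38,0]]
def solve(tag,x0,y0,k,pts,left,bot,right,a0,hub=None,grip=139.5):
    d=np.load(tag+'.npz');R=d['rot'];g=d['pos']-19*R[:,2];p=manip.camera_params('side');yaw=np.arctan2(R[1,1],R[0,1])
    px=np.array([[x0,y0]])+np.array(pts)/k-.5+.5/k
    def mk(v):
        Rg=rotg(yaw+v[4],v[3])@pitch(v[5]);return Rg,g+v[:3]-Rg@[0,0,grip]
    def f(v):
        Rg,b=mk(v);r=[(P(p,np.array(PTS)@Rg.T+b)-px).ravel()]
        cf=P(p,CF@Rg.T+b);cb=P(p,CB@Rg.T+b)
        r+=[[cf[:,0].min()-(x0+left/k-.5),cf[:,1].max()-(y0+bot/k-.5),cb[:,0].max()-(x0+right/k-.5)]]
        if hub is not None:r+=[(P(p,(Rg@[-7,0,62]+b))[0]-[x0+hub[0]/k-.5,y0+hub[1]/k-.5])]
        r+=[v[:3]/[3,3,3],[v[4]/.05,v[5]/.03]]
        return np.concatenate(r)
    s=least_squares(f,[0,0,0,a0,0,0]);Rg,b=mk(s.x);print(tag,s.x.round(3),'cost',s.cost,'foot',b);print(f(s.x).round(1))
    J=s.jac;C=np.linalg.inv(J.T@J);print('sd',np.sqrt(np.diag(C)).round(3))
    return Rg,b,p
E
python3 - <<'E'
from fl3 import *
# recompute crop origin used in fl2 for s10
p=manip.camera_params('side')
# first version foot [463.597,-99.476,85.241]; raw saved from last run of s10 foot:
b=np.array([463.70224927,-99.67074606,85.44277416]);c=P(p,b+[0,0,55])[0].astype(int);print(c-37)
b=np.array([463.59679041,-99.47593675,85.24142167]);c=P(p,b+[0,0,55])[0].astype(int);x0,y0=c-37;print(x0,y0)
Rg,b,p=solve('s10',x0,y0,8,[(313,580),(300,545),(475,470),(478,500),(150,425),(148,455)],104,462,438,.35,hub=(250,238))
o=np.load('s10.npz')['im'][y0:y0+75,x0:x0+75];o=cv2.resize(o,None,fx=8,fy=8,interpolation=2)
def put(X,col):
    for u in P(p,np.atleast_2d(X)@Rg.T+b):
        q=((u-[x0,y0]+.5)*8).astype(int);cv2.circle(o,tuple(int(t) for t in q),2,col,-1)
put(GA,(0,255,0))
for m in(.40,):
  put([[-6,-r*np.sin(m),62+r*np.cos(m)] for r in np.linspace(40,50,6)],(255,0,0));put([[-12.5,-r*np.sin(m),62+r*np.cos(m)] for r in np.linspace(43,50,6)],(255,120,0))
for u in P(p,pose(STU,460.2,-107.5,.03)):
    q=((u-[x0,y0]+.5)*8).astype(int);cv2.circle(o,tuple(int(t) for t in q),1,(255,255,0),-1)
cv2.imwrite('pics/s10_g.png',o[:,:,::-1])
E
```

```text
[315 204]
314 204
s10 [ 3.017  0.753  1.39   0.376 -0.041 -0.018] cost 5.219822099376997 foot [ 463.88257172 -104.87130543   89.54527258]
[-0.1  0.2  0.6 -0.6  0.4 -0.6  0.9  0.7 -1.2 -0.8  0.   0.2  0.4  0.7
  0.1 -1.6  0.5  1.   0.3  0.5 -0.8 -0.6]
sd [1.857 1.943 2.309 0.023 0.02  0.018]
```

View pics/s10_g.png

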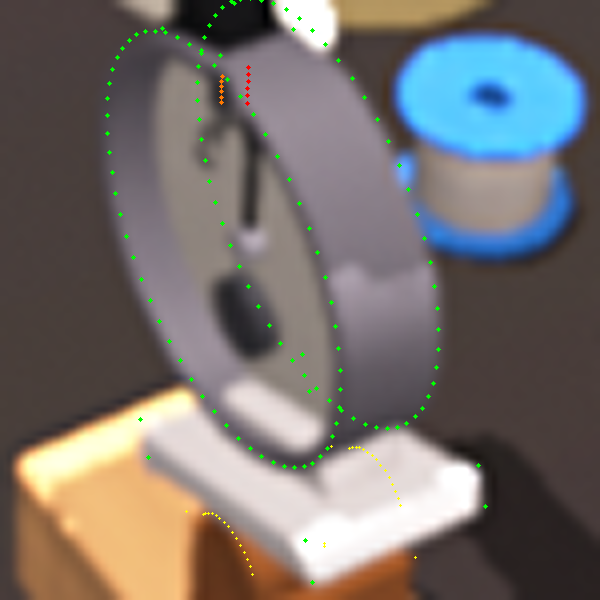

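Run:
```python
from h import *
d=np.load('s5.npz');im=d['im']
o=cv2.resize(im[80:150,380:470],None,fx=8,fy=8,interpolation=cv2.INTER_CUBIC);cv2.imwrite('pics/s5z.png',o[:,:,::-1])
o=cv2.resize(im[150:225,355:470],None,fx=6.5,fy=6.5,interpolation=cv2.INTER_CUBIC);cv2.imwrite('pics/s5y.png',o[:,:,::-1])
```

```text
(no output)
```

View pics/s5z.png

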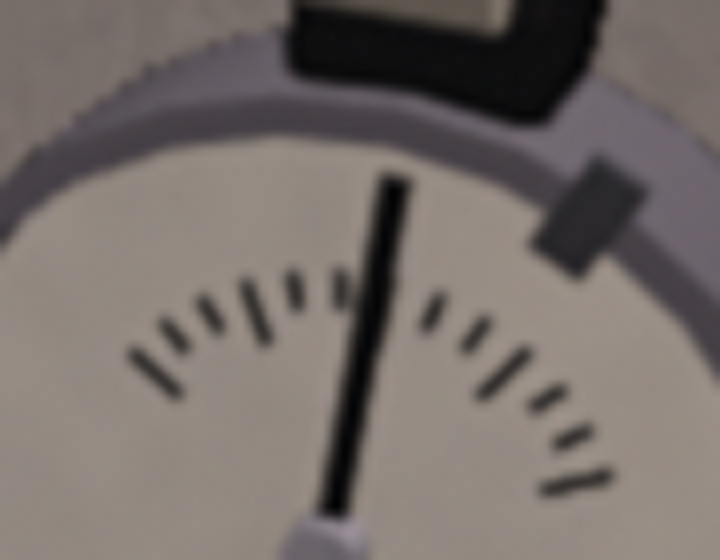

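View pics/s5y.png

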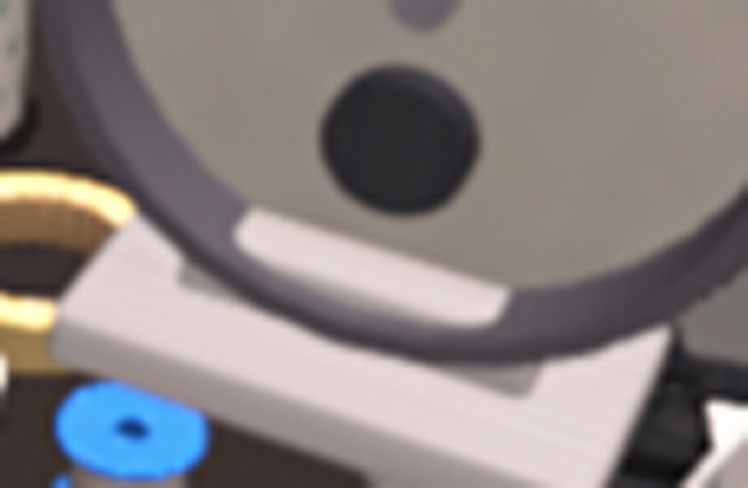

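Run:
```python
from h import *
d=np.load('s5.npz');p=manip.camera_params('side');R=d['rot'];yaw=np.arctan2(R[1,1],R[0,1]);g=d['pos']-19*R[:,2]
cv=lambda u:np.array([380+u[0]/8-.5,80+u[1]/8-.5])
ticks={-6:(133,352),-3:(246,283),-1:(342,270),1:(442,295),3:(528,352),6:(612,473),-2:(294,270),2:(487,320),4:(565,388),-4:(202,297),-5:(165,322),5:(590,430)}
T=cv((396,178));Bn=cv((333,515));M=cv((555,261))
for yd in(-.04,0,.04):
 def f(v,full=False):
    dx,dy,dz,et,en,L,st,r,mark,rm=v
    n=rotg(yaw+yd,L);O=g+[dx,dy,dz]-n@[0,0,77.5]
    res=[]
    for k,u in ticks.items():
        X=O+n@[et,-r*np.sin(k*st),r*np.cos(k*st)];res+=list(P(p,X)[0]-cv(u))
    res+=list(P(p,O+n@[en,0,0]+[0,0,40])[0]-T)
    q=O+n@[en,0,0]+[0,0,5];w=P(p,q)[0];t2=P(p,q+[0,0,35])[0];dd=(t2-w)/np.linalg.norm(t2-w);e=Bn-w;res+=[e[0]*dd[1]-e[1]*dd[0]]
    res+=list(P(p,O+n@[en,-rm*np.sin(mark),rm*np.cos(mark)])[0]-M)
    res+=[dx/2,dy/2,dz/2,(et-en-2)/2,(en+7)/3,(rm-40)/.5]
    return np.array(res)
 s=least_squares(f,[0,0,0,-5,-7,0,.1,30,.38,40]);print(yd,s.x.round(3),'cost',round(s.cost,2),np.degrees(s.x[6]))
 print(f(s.x).round(2)[-9:], 'sd',np.sqrt(np.diag(np.linalg.inv(s.jac.T@s.jac)))[[5,8]]*.3)
```

```text
-0.04 [ 1.2010e+00 -5.1900e-01  6.9500e-01 -1.6410e+00 -5.2340e+00 -1.1000e-02
  1.7200e-01  2.8807e+01  4.0800e-01  3.9776e+01] cost 1.76 9.831289509159893
[ 0.31  0.4  -0.56  0.6  -0.26  0.35  0.8   0.59 -0.45] sd [0.00357019 0.0065432 ]
0 [ 1.6800e+00 -9.7100e-01  4.8600e-01 -1.3140e+00 -4.9540e+00 -2.5000e-02
  1.7100e-01  2.8712e+01  3.9800e-01  3.9708e+01] cost 2.35 9.800222161100443
[ 0.13  0.5  -0.74  0.84 -0.49  0.24  0.82  0.68 -0.58] sd [0.00355521 0.00646638]
0.04 [ 2.1880e+00 -1.4520e+00  3.2000e-01 -1.0870e+00 -4.7780e+00 -3.9000e-02
  1.7100e-01  2.8643e+01  3.8700e-01  3.9646e+01] cost 3.52 9.76906900971901
[-0.03  0.6  -0.9   1.09 -0.73  0.16  0.85  0.74 -0.71] sd [0.00353661 0.00639498]
```

Run:
```python
from h import *
for t in('w6','w10'):
    im=np.load(t+'.npz')['im'];cv2.imwrite(f'pics/{t}z.png',cv2.resize(im[140:270,265:365],None,fx=6,fy=4.6,interpolation=2)[:,:,::-1])
```

```text
(no output)
```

View pics/w6z.png

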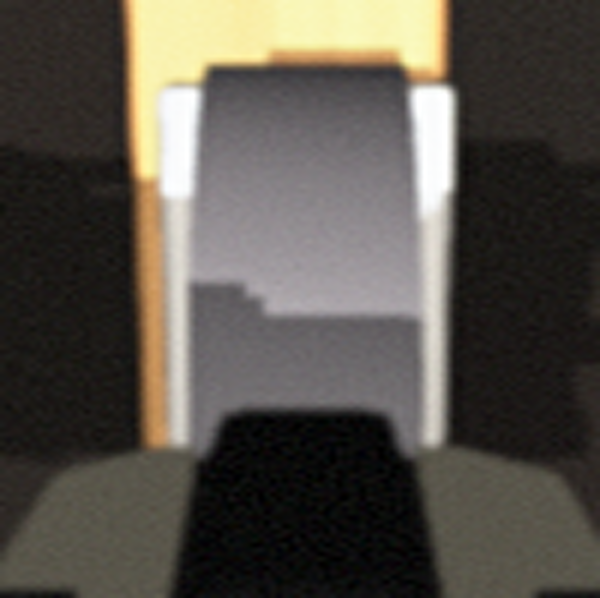

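View pics/w10z.png

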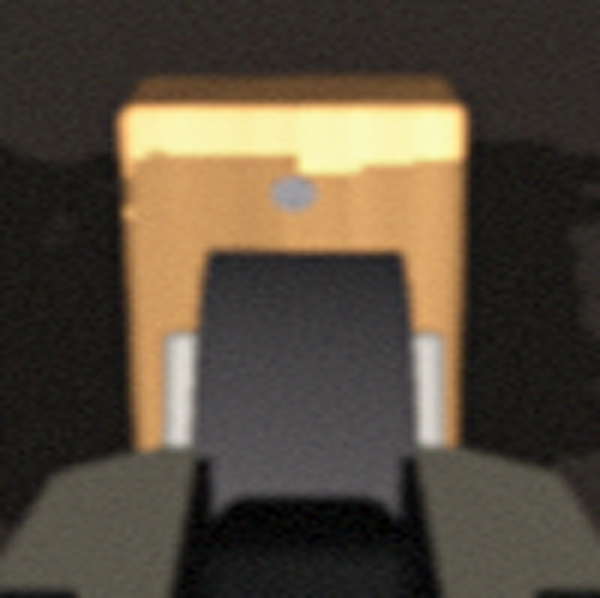

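```bash
cat > wr.py <<'E'
from h import *
tt=np.linspace(0,2*np.pi,721)
CIR=np.r_[np.c_[np.full(721,-12),50*np.sin(tt),62+50*np.cos(tt)],np.c_[np.full(721,12),50*np.sin(tt),62+50*np.cos(tt)]]
def wp(view):
    p=dict(manip.camera_params('wrist'));p['view']=view;return p
def model(p,b,yaw,a):
    n=rotg(yaw,a)
    h=P(p,CIR@n.T+b)[:,1].min()
    f=P(p,np.array([[-22,38,10],[22,38,10]])@n.T+b)[:,1].mean()
    return h,f
def jo(p): return P(p,pose(np.array([[-30.,80,45],[30,80,45]]),460.2,-107.5,.03))[:,1].mean()
def solve(p,rh,rf,rj,gy,gz,yaw=.028):
    # gy,gz = grasp point measured; joist row used to correct camera row offset
    off=(rj-jo(p)) if rj else 0
    def f(v):
        a,s,hg=v
        c=np.array([460.2-.03*0,-107.5,78.]);n=rotg(yaw,a)
        b=c+12*n[:,2]-s*n[:,1]
        b[0]=460.2
        h,ft=model(p,b,yaw,a);G=b+hg*n[:,2]
        return [(h+off-rh)/.3,(ft+off-rf)/.3,(G[1]-gy)/1.,(G[2]-gz)/1.,(hg-139.5)/1.]
    # s here: contact = b + s*t, t=+y gauge
    r=least_squares(f,[.38,0,139.5]);sd=np.sqrt(np.diag(np.linalg.inv(r.jac.T@r.jac)))
    return off,r.x,sd,np.round(r.fun,2)
E
python3 - <<'E'
from wr import *
z=np.load('w6.npz');p=wp(z['view'])
for a in(-.03,-.015,0):
    n=rotg(.025,a);g=np.array([463.7,-113.7,255.0]);print('w6',a,model(p,g-n@[0,0,139.5],.025,a),'obs 154.3 158.9')
z=np.load('w10.npz');p=wp(z['view'])
d=np.load('s10.npz');g=d['pos']-19*d['rot'][:,2];print(g,'joist',jo(p))
for rj in(162.6,None):print(solve(p,195.4,212.8,rj,g[1],g[2]))
E
```

```text
w6 -0.03 (np.float64(149.28256423075666), np.float64(154.89673478843642)) obs 154.3 158.9
w6 -0.015 (np.float64(150.88900864189347), np.float64(157.0084994084932)) obs 154.3 158.9
w6 0 (np.float64(152.4920677408195), np.float64(159.11784509950502)) obs 154.3 158.9
[459.12104414 -54.36319623 217.88388079] joist 160.96177890526133
(np.float64(1.6382210947386682), array([  0.36538646,   4.10424411, 138.57121421]), array([0.00564746, 0.36121933, 0.70721829]), array([-2.05,  1.48, -3.19,  2.21, -0.93]))
(0, array([  0.37323347,   5.85894079, 138.56751875]), array([0.00564641, 0.36124326, 0.70731696]), array([-2.37,  1.7 , -3.71,  2.45, -0.93]))
```

Run:
```python
from h import *
im=np.load('s10.npz')['im'];x0,y0=330,203
o=cv2.resize(im[y0:y0+40,x0:x0+40],None,fx=15,fy=15,interpolation=cv2.INTER_CUBIC)
o=np.clip(o.astype(float)*1.5,0,255).astype(np.uint8)
cv2.imwrite('pics/s10z.png',o[:,:,::-1])
d=np.load('s5.npz');p=manip.camera_params('side');R=d['rot'];yaw=np.arctan2(R[1,1],R[0,1]);g=d['pos']-19*R[:,2]
n=rotg(yaw,-.022);O=g+[1.6,-.9,.5]-n@[0,0,77.5];m=.397
cv=lambda u:np.array([380+u[0]/8-.5,80+u[1]/8-.5])
for U in((624,173),(555,261)):
    s=least_squares(lambda v:P(p,O+n@[v[0],-v[1]*np.sin(m),v[1]*np.cos(m)])[0]-cv(U),[-8,45]);print(U,s.x,s.cost)
```

```text
(624, 173) [-13.16725616  52.8607963 ] 1.693099454324074e-19
(555, 261) [-8.00520307 40.38449935] 1.21370983433684e-24
```

View pics/s10z.png

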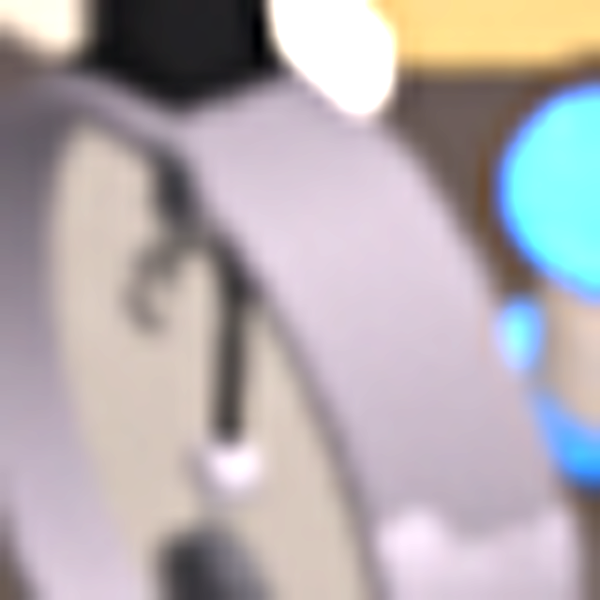

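```bash
cat > joint.py <<'E'
from wr import *
def run(w,obs,g10,verbose=1):
    z6=np.load('w6.npz')['view'];z10=np.load(w+'.npz')['view']
    g6=np.array([463.7,-113.7,255.0])
    def shift(view,dy,pit):
        V=view.copy();c,s=np.cos(pit),np.sin(pit);Rx=np.array([[1,0,0],[0,c,-s],[0,s,c]])
        V[:3,:3]=Rx@V[:3,:3];V[:3,3]=Rx@(V[:3,3]+[0,dy,0]);return wp(V)
    def f(v):
        dy,pit,a6,a,s,h,yc,gy6,gy,gz=v
        r=[]
        p=shift(z6,dy,pit);n=rotg(.025,a6);b=np.array([463.7,gy6,255.0])-n@[0,0,139.5];m=model(p,b,.025,a6)
        r+=[(m[0]-154.3)/.4,(m[1]-158.9)/.4,(a6+.02)/.01,(gy6+113.7)/.7]
        p=shift(z10,dy,pit);n=rotg(.028,a);b=np.array([460.2,yc,78.])+12*n[:,2]-s*n[:,1];m=model(p,b,.028,a);G=b+h*n[:,2]
        j=P(p,pose(np.array([[-30.,80,45],[30,80,45]]),460.2,yc,.03))[:,1].mean()
        r+=[(m[0]-obs[0])/.4,(m[1]-obs[1])/.4,(j-obs[2])/.5,(G[1]-gy)/.5,(G[2]-gz)/.5,(h-138.5)/1.5,(yc+107.5)/1,(gy-g10[1])/.7,(gz-g10[2])/.7,dy/2,pit/.01]
        return np.array(r)
    r=least_squares(f,[0,0,-.02,.38,0,139,-107.5,-113.7,g10[1],g10[2]]);sd=np.sqrt(np.diag(np.linalg.inv(r.jac.T@r.jac)))
    for k,x,e in zip('dy pit a6 a s h yc gy6 gy gz'.split(),r.x,sd):print(k,round(x,4),'+-',round(e,4))
    print(r.fun.round(2))
E
python3 - <<'E'
from joint import run
run('w10',(195.4,212.8,162.6),[459.1,-54.36,217.88])
E
```

```text
dy 4.0713 +- 1.2271
pit 0.0044 +- 0.0051
a6 -0.024 +- 0.0065
a 0.3736 +- 0.0082
s 3.6533 +- 0.6864
h 137.6474 +- 0.7756
yc -106.7722 +- 0.8071
gy6 -113.7412 +- 0.5825
gy -55.1667 +- 0.6206
gz 218.3955 +- 0.6361
[-0.32  0.36 -0.4  -0.06 -1.39  0.99  0.51 -0.82  0.53 -0.57  0.73 -1.15
  0.74  2.04  0.44]
```

Estimated lean is 0.374 ± 0.01 and the marker about 0.397, so a small further rock of about 3 mm.

Request:
{"api": "carry_out", "payload": {
  "deltas": [
    {"x": 0,"y": 0.002,"z": -0.001,"yaw": 0,"claw": 0.0},
    {"x": 0,"y": 0.001,"z": -0.001,"yaw": 0,"claw": 0.0},
    {"x": 0,"y": 0,"z": -0.0005,"yaw": 0,"claw": 0.0},
    {"x": 0,"y": 0,"z": -0.0005,"yaw": 0,"claw": 0.0}
  ]
}}

```text
t: 18.25
position: [459.4, -51.3, 197.3]
tcp_rot: [[-0.025, 1.0, 0.007], [0.999, 0.025, -0.028], [-0.028, 0.006, -1.0]]
wrist_force: [-3.5, 1.8, 7.6]
opening: 0.194
```

```bash
python3 look.py s11 50
python3 - <<'E'
from h import *
p=manip.camera_params('wrist');im=np.mean([manip.snapshot('wrist') for _ in range(2)],0).astype(np.uint8);np.savez('w11.npz',im=im,view=p['view'])
cv2.imwrite('pics/w11z.png',cv2.resize(im[140:270,265:365],None,fx=6,fy=4.6,interpolation=2)[:,:,::-1])
for t in('w6','w10','w11'):
    q=np.load(t+'.npz')['im'].astype(float).mean(2)
    print(t,'housing col310-322',np.abs(np.diff(q[140:235,308:324].mean(1))).round(0).astype(int).tolist())
    print(t,'foot', np.abs(np.diff(q[140:235,294:297].mean(1))).round(0).astype(int).tolist())
s=manip.read_state();print(s['position'],s['wrist_force'],s['t'])
d=np.load('s11.npz')['im']
o=cv2.resize(d[195:275,310:390],None,fx=7.5,fy=7.5,interpolation=2);cv2.imwrite('pics/s11_r.png',o[:,:,::-1])
E
```

```text
18.25 [459.43985748 -51.27346497 197.27166858] [-3.492614    1.84946909  7.59020797]
[([259.5, 207.2, 25.7, 64.5], 0.97), ([350.0, 227.2, 44.7, 96.7], 0.65)]
yaw 0.024871511774490176 grasp [459.31073638 -50.73513897 216.26360194]
crop origin 285 173 k 6
w6 housing col310-322 [0, 0, 0, 1, 0, 0, 0, 0, 4, 17, 27, 19, 32, 45, 20, 2, 8, 4, 5, 4, 3, 3, 4, 4, 2, 4, 2, 3, 3, 2, 1, 2, 3, 3, 0, 3, 2, 2, 2, 2, 0, 2, 1, 1, 1, 2, 1, 0, 2, 2, 1, 2, 1, 2, 1, 3, 0, 0, 2, 3, 1, 3, 0, 1, 0, 2, 7, 25, 28, 8, 0, 2, 1, 2, 1, 1, 1, 1, 0, 3, 1, 1, 1, 1, 3, 0, 5, 25, 37, 28, 12, 2, 1, 0]
w6 foot [1, 0, 1, 1, 1, 1, 0, 1, 1, 1, 1, 0, 1, 0, 0, 5, 21, 12, 45, 19, 1, 1, 0, 1, 0, 0, 0, 0, 0, 0, 0, 1, 1, 1, 0, 1, 1, 0, 0, 0, 2, 12, 20, 9, 2, 1, 1, 1, 0, 2, 1, 0, 1, 1, 1, 0, 2, 1, 1, 3, 8, 5, 1, 1, 1, 1, 2, 1, 1, 1, 1, 1, 2, 3, 1, 0, 1, 1, 2, 2, 2, 2, 1, 2, 1, 1, 2, 0, 1, 2, 1, 2, 2, 4]
w10 housing col310-322 [0, 0, 0, 0, 1, 0, 1, 1, 0, 1, 1, 1, 0, 0, 4, 11, 12, 7, 0, 0, 8, 42, 58, 29, 9, 2, 0, 0, 0, 0, 0, 2, 9, 14, 5, 2, 12, 18, 8, 3, 0, 1, 1, 0, 0, 0, 0, 1, 0, 0, 0, 0, 11, 38, 47, 20, 3, 1, 2, 2, 0, 3, 1, 0, 2, 1
[... 398 characters left out ...]
ing col310-322 [0, 0, 0, 0, 0, 0, 0, 0, 0, 1, 1, 0, 1, 1, 0, 0, 1, 2, 10, 13, 8, 2, 0, 2, 15, 52, 50, 24, 7, 2, 0, 2, 10, 14, 5, 3, 12, 17, 7, 1, 0, 1, 2, 1, 0, 0, 1, 0, 0, 1, 0, 1, 1, 2, 2, 17, 40, 43, 16, 3, 2, 2, 2, 1, 1, 2, 0, 2, 1, 1, 2, 0, 2, 1, 1, 1, 1, 2, 0, 1, 2, 0, 1, 1, 1, 1, 1, 0, 0, 2, 1, 0, 1, 1]
w11 foot [1, 1, 1, 1, 0, 0, 1, 1, 2, 3, 1, 0, 1, 2, 1, 2, 4, 3, 9, 14, 4, 4, 4, 2, 19, 53, 51, 22, 6, 1, 0, 1, 4, 22, 30, 15, 0, 2, 2, 2, 1, 0, 1, 1, 2, 2, 0, 1, 0, 1, 0, 2, 2, 2, 1, 1, 1, 0, 1, 0, 0, 2, 1, 0, 2, 0, 1, 1, 1, 0, 0, 1, 1, 6, 10, 14, 32, 19, 4, 0, 0, 1, 1, 0, 0, 5, 2, 0, 0, 0, 1, 3, 2, 0]
[459.4310415  -51.2747666  197.27108895] [-3.01833384  2.04238237  7.70697719] 18.55
```

View pics/w11z.png

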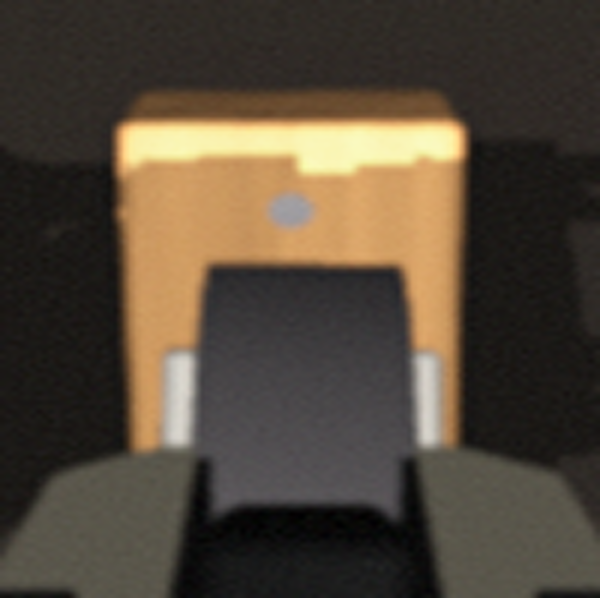

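View pics/s11_r.png

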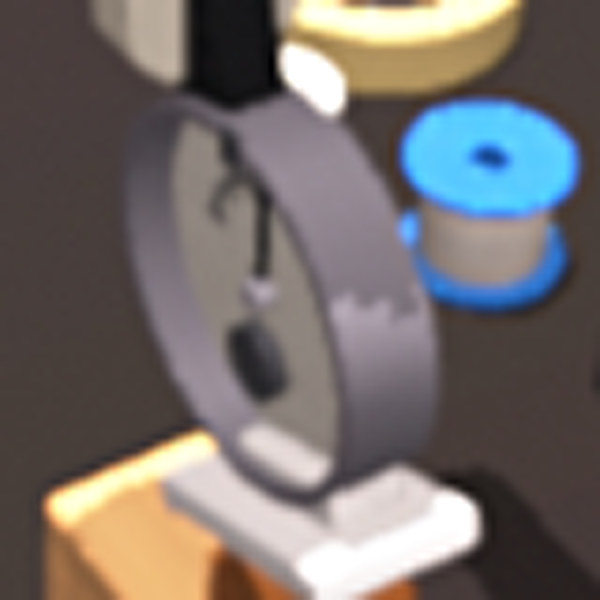

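```bash
sed -i 's/154\.3)/153.4)/;s/158\.9)/158.8)/' joint.py
python3 - <<'E'
from joint import run
import numpy as np
run('w10',(194.2,212.6,162.4),[459.1,-54.36,217.88]);print()
run('w11',(197.0,216.2,166.1),[459.3,-50.74,216.26])
E
python3 - <<'E'
import sys;sys.path.insert(0,'.')
from fl3 import *
k=7.5
Rg,b,p=solve('s11',310,195,7.5,[(325,600),(308,567),(475,492),(478,520),(165,478),(166,500)],124,503,438,.38,hub=(262,292),grip=138)
E
```

```text
dy 2.5352 +- 1.2254
pit 0.0013 +- 0.0051
a6 -0.0199 +- 0.0064
a 0.3795 +- 0.0082
s 3.8684 +- 0.6853
h 137.708 +- 0.7764
yc -107.0314 +- 0.8075
gy6 -113.6844 +- 0.5823
gy -54.91 +- 0.6207
gz 218.2849 +- 0.636
[ 0.03 -0.03  0.01  0.02 -0.97  0.7   0.36 -0.56  0.41 -0.53  0.47 -0.79
  0.58  1.27  0.13]

dy 2.7905 +- 1.2239
pit 0.002 +- 0.0051
a6 -0.02 +- 0.0064
a 0.4047 +- 0.0081
s 3.9007 +- 0.6832
h 137.5605 +- 0.7803
yc -106.9994 +- 0.8062
gy6 -113.6317 +- 0.5821
gy -51.3877 +- 0.6208
gz 216.7599 +- 0.6354
[ 0.11 -0.08 -0.    0.1  -1.16  0.82  0.41 -0.66  0.51 -0.63  0.5  -0.93
  0.71  1.4   0.2 ]
s11 [ 2.259  1.715  0.95   0.43  -0.022 -0.007] cost 7.101935764883846 foot [ 462.74397535 -106.52251483   91.76963858]
[-0.   0.5  1.1 -0.4  0.4  0.2  1.   1.7 -0.6 -1.4  0.3  0.5 -0.2 -0.3
 -0.1 -2.1 -0.4  0.8  0.6  0.3 -0.4 -0.2]
sd [1.833 1.901 2.279 0.024 0.02  0.019]
```

Request:
{"api": "carry_out", "payload": {
  "deltas": [
    {"x": 0,"y": -0.001,"z": 0,"yaw": 0,"claw": 0.0},
    {"x": 0,"y": -0.0003,"z": -0.0003,"yaw": 0,"claw": 0.0},
    {"x": 0,"y": 0,"z": -0.0005,"yaw": 0,"claw": 0.0}
  ]
}}

```text
t: 18.85
position: [459.4, -51.4, 197.3]
tcp_rot: [[-0.024, 1.0, 0.007], [0.999, 0.024, -0.027], [-0.027, 0.007, -1.0]]
wrist_force: [-2.7, 1.9, 7.7]
opening: 0.193
```

```bash
cat > chk.py <<'E'
from joint import *
import sys
t=sys.argv[1]
s=manip.read_state();p=manip.camera_params('wrist');im=np.mean([manip.snapshot('wrist') for _ in range(2)],0);np.savez(t+'.npz',im=im,view=p['view'])
q=im.mean(2)
def edge(c0,c1,lo,hi):
    d=np.abs(np.diff(q[lo:hi,c0:c1].mean(1)));k=d.argmax();w=d[k-2:k+3];return lo+(w*np.arange(k-2,k+3)).sum()/w.sum()+.5
o=(edge(308,324,188,206),edge(294,297,206,226),edge(308,324,155,172))
g=s['position']-19*s['tcp_rot'][:,2];print(s['t'],s['position'],s['wrist_force'],o)
run(t,o,g)
E
python3 chk.py w12
```

```text
18.85 [459.39713556 -51.36794042 197.32840045] [-2.663099    1.91513646  7.68183186] (np.float64(197.21140289037714), np.float64(216.47408207343412), np.float64(166.2497331530634))
dy 2.804 +- 1.2239
pit 0.002 +- 0.0051
a6 -0.0201 +- 0.0064
a 0.4049 +- 0.0081
s 4.0714 +- 0.6833
h 137.5672 +- 0.7802
yc -107.0021 +- 0.8064
gy6 -113.6241 +- 0.5821
gy -51.5172 +- 0.6209
gz 216.823 +- 0.6354
[ 0.12 -0.08 -0.01  0.11 -1.17  0.83  0.41 -0.67  0.51 -0.62  0.5  -0.94
  0.72  1.4   0.2 ]
```

Request:
{"api": "carry_out", "payload": {
  "deltas": [
    {"x": 0,"y": -0.002,"z": 0,"yaw": 0,"claw": 0.0},
    {"x": 0,"y": -0.0005,"z": -0.0003,"yaw": 0,"claw": 0.0},
    {"x": 0,"y": 0,"z": -0.0005,"yaw": 0,"claw": 0.0}
  ]
}}

```text
t: 19.25
position: [459.4, -51.6, 197.5]
tcp_rot: [[-0.024, 1.0, 0.008], [0.999, 0.024, -0.023], [-0.024, 0.007, -1.0]]
wrist_force: [-3.4, 1.8, 6.8]
opening: 0.191
```

```bash
python3 chk.py w13
```

```text
19.25 [459.39203131 -51.58443655 197.4517528 ] [-3.3596086   1.7782754   6.81942103] (np.float64(197.24732971458587), np.float64(216.64915797914995), np.float64(166.40578311530487))
dy 2.7579 +- 1.2239
pit 0.002 +- 0.0051
a6 -0.0199 +- 0.0064
a 0.4037 +- 0.0081
s 4.1638 +- 0.6834
h 137.5731 +- 0.7799
yc -106.999 +- 0.8066
gy6 -113.6445 +- 0.5822
gy -51.7711 +- 0.621
gz 216.9353 +- 0.6354
[ 0.09 -0.07  0.01  0.08 -1.13  0.81  0.41 -0.64  0.5  -0.62  0.5  -0.9
  0.7   1.38  0.2 ]
```

Request:
{"api": "carry_out", "payload": {
  "deltas": [
    {"x": 0,"y": -0.003,"z": 0.0005,"yaw": 0,"claw": 0.0},
    {"x": 0,"y": -0.001,"z": 0,"yaw": 0,"claw": 0.0},
    {"x": 0,"y": 0,"z": -0.0005,"yaw": 0,"claw": 0.0},
    {"x": 0,"y": 0,"z": -0.0005,"yaw": 0,"claw": 0.0}
  ]
}}

```text
t: 19.75
position: [459.4, -52.9, 197.9]
tcp_rot: [[-0.024, 1.0, 0.008], [1.0, 0.024, -0.02], [-0.02, 0.007, -1.0]]
wrist_force: [-2.5, 1.9, 8.1]
opening: 0.193
```

```bash
python3 chk.py w14; python3 look.py s14 50
python3 - <<'E'
from h import *
d=np.load('s14.npz')['im']
o=cv2.resize(d[195:275,310:390],None,fx=7.5,fy=7.5,interpolation=2);cv2.imwrite('pics/s14_r.png',o[:,:,::-1])
E
```

```text
19.75 [459.3950481  -52.93828879 197.93344893] [-2.51473937  1.87108681  8.09973579] (np.float64(196.31439393939394), np.float64(215.7485829959514), np.float64(165.57404249271656))
dy 2.5265 +- 1.2236
pit 0.0014 +- 0.0051
a6 -0.0196 +- 0.0064
a 0.395 +- 0.0081
s 4.1309 +- 0.6838
h 137.5272 +- 0.7786
yc -107.0535 +- 0.8071
gy6 -113.7024 +- 0.5822
gy -53.0848 +- 0.6207
gz 217.3758 +- 0.6355
[ 0.02 -0.03  0.04 -0.   -0.95  0.68  0.37 -0.53  0.46 -0.65  0.45 -0.74
  0.64  1.26  0.14]
19.85 [459.39364788 -53.00969557 197.97163711] [-1.92055614  2.41618396  8.0605723 ]
[([350.1, 226.2, 45.4, 97.7], 0.91), ([257.8, 206.9, 27.5, 65.8], 0.7), ([239.8, 162.4, 19.7, 61.4], 0.63)]
yaw 0.02437097659873975 grasp [459.24196008 -52.63273197 216.96729159]
crop origin 286 173 k 6
```

View pics/s14_r.png

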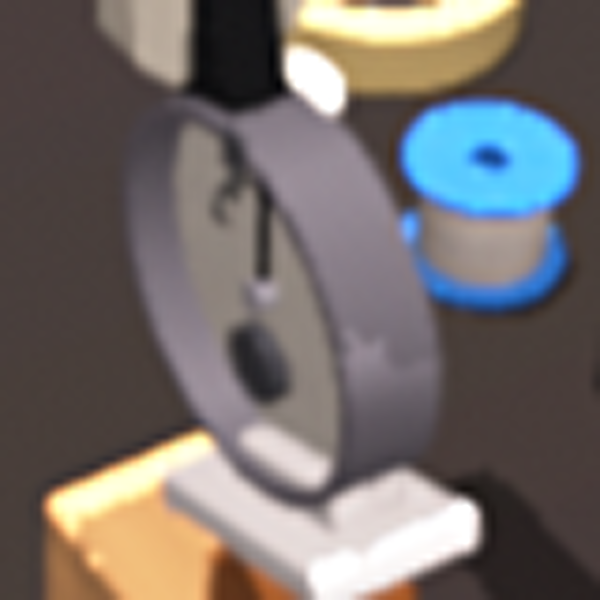

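Request:
{"api": "carry_out", "payload": {
  "deltas": [
    {"x": 0,"y": 0,"z": -0.0005,"yaw": 0,"claw": 0.0},
    {"x": 0,"y": 0,"z": -0.0005,"yaw": 0,"claw": 0.0},
    {"x": 0,"y": 0,"z": -0.0005,"yaw": 0,"claw": 0.0}
  ]
}}

```text
t: 20.35
position: [459.4, -52.9, 197.9]
tcp_rot: [[-0.024, 1.0, 0.008], [0.999, 0.024, -0.021], [-0.021, 0.008, -1.0]]
wrist_force: [-3.7, 2.3, 8.0]
opening: 0.194
```

```bash
python3 chk.py w15
python3 - <<'E'
from h import *
for i in range(14): manip.snapshot('side')
s=manip.read_state();print(s['t'],s['position'],s['wrist_force'],s['opening'])
E
python3 chk.py w16 | grep -E '^(a|s) |^[0-9]'
```

```text
20.35 [459.3720237  -52.89829983 197.91446558] [-3.72447847  2.30482498  7.97008366] (np.float64(196.33213191566048), np.float64(215.72708158116063), np.float64(165.50552843193566))
dy 2.5379 +- 1.2236
pit 0.0014 +- 0.0051
a6 -0.0197 +- 0.0064
a 0.3955 +- 0.0081
s 4.1534 +- 0.6838
h 137.5301 +- 0.7787
yc -107.0534 +- 0.8071
gy6 -113.6974 +- 0.5822
gy -53.0303 +- 0.6207
gz 217.3586 +- 0.6355
[ 0.03 -0.03  0.03  0.   -0.96  0.68  0.37 -0.54  0.46 -0.65  0.45 -0.75
  0.64  1.27  0.14]
21.15 [459.36933189 -52.87433513 197.91535332] [-3.34325483  1.60154557  8.13112672] 0.19475750937888306
21.15 [459.36933189 -52.87433513 197.91535332] [-3.34325483  1.60154557  8.13112672] (np.float64(196.3450869134468), np.float64(215.6839863713799), np.float64(165.49792323116586))
a 0.395 +- 0.0081
s 4.1119 +- 0.6838
```

Over 1 s the pose, contact force and lean (0.395) all stayed steady. Handing in.

```bash
python3 -c "
from cell import manip
print(manip.finish_job())"
```

```text
the job is handed in; nothing more can be done
None
```

I picked the grey gauge up by its grip, stood it upright on the stud's crown, then rocked it to its left with the foot kept on the ridge. I handed it in at about 21 s, still gripped.

**Lean and marker:** the last fit, from the wrist camera and arm pose, gives a lean of 0.395 ± 0.008 rad. The marker was read at about 0.39–0.41 rad (taken as 0.397) in a close side view while I carried the gauge.

**Contact:** the fit shows the foot resting on the crown without sliding sideways, with its contact point about 4 mm from mid-foot, as rolling on the ridge would give. It was pressing at about 8 N (net wrist force), and everything held steady over the last second.

**What I could not confirm:**
- **Needle on tab:** the dial rim hides the needle tip and the tab's inner end in the final side view, so I inferred the match from the lean and never saw it directly.
- **Side-camera estimates:** coarser hand-picked fits differed slightly, reading 0.376 at one step and 0.43 at another, each ± 0.024. The wrist fits for those steps were 0.38 and 0.405. I made no side-camera fit of the final pose.
- **Grip slip:** the grip appears to have slid about 2 mm down the bar while pressing.
- **Position along the ridge:** the side-camera fits put the foot 2–4 mm further along the ridge than the arm pose does. I took most of that as camera calibration error.

I did not plan any contact with the solder reel, flux tin or adaptor, and saw no sign of it. I did not re-measure their positions.

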